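# Turn the tumbler's filler cap uppermost and take it out

## Robot

A 6-joint arm with a two-finger parallel gripper is mounted at the origin on the work surface. World frame = base frame: x ahead of the robot, y to its left, z up, the work surface at z = 0. Lengths are in mm, angles in rad, forces in N, time in s.
With the tool pointing down it reaches from about 400 to 925 mm from the base axis. Payload 12.5 kg.
Tool frame: the origin (TCP) lies on the centre line of the jaws, within the pads' length; the fingertips stand 19 mm ahead of it and the grasp point (between the pads) is the TCP; y points along the fingers, x is the direction in which the jaws open and shut, and the axes are right-handed (so a half turn about y gives the same grasp; the last joint's range is limited). The gripper opens to 95 mm and grips with 3 to 60 N. Pads are 20 mm wide; open, the fingers measure 119 mm over their backs; the gripper's body (75 mm by 180 mm) begins 59 mm behind the grasp point.
Start: joints at [-1.22, 0.491, 1.559, -0, 1.092, -0.106], TCP at [275.698, -560.924, 233.661] pointing down, gripper open.
Joint ranges: [-3.1, 3.1], [-0.84, 2.19], [0.05, 2.79], [-1.13, 4.28], [0.06, 2.93], [-2.69, 2.69]. Speed limits (rad/s): [2.22, 2.22, 2.79, 3.14, 3.14, 3.14].

## Interface

Orientations are given as [roll, pitch, yaw] about the fixed x, y, z axes, in that order (R = Rz(yaw) Ry(pitch) Rx(roll)).
In Python, from cell import env gives the robot as it stands. The module is installed in compiled form; this text tells all that it offers.
- The arm moves only by the tool move_arm, never from a script. Its argument "rows" is a list of rows, each an object of numbers: "tx", "ty", "tz": the shift along the tool's x, y, z in cm; "rx", "ry", "rz": the turn, a rotation vector about the tool's x, y, z in rad; "grip": the opening in per cent of the stroke, from 0 (shut) to 100 (fully open). In form: [{"tx": .., "ty": .., "tz": .., "rx": .., "ry": .., "rz": .., "grip": ..}, ...]. A call has 1 to 10 rows; each row shifts and turns the commanded pose from where the row before left it, along the tool's axes as they then stand; what a row does not reach is not made up. A row lasts 1/12 s, in which the tool goes at most 41.7 mm and 7.16 degrees, less where a joint would pass 70% of its speed; a pose out of reach is approached as far as the arm can. A call is refused whole if a number of a shift passes 4.17 or a number of a turn 0.125, either way. A call with a gripper value outside its range is refused whole. The fingers move at their own pace and stop on an object; the grip force is fixed at half the most. Time passes only in rows, so rows that do not move let the fingers close. It gives the time, the measured TCP pose, the force and the opening at its end, in the units of the state.
- env.state(): the state, without advancing time (a new reading comes with each control period).
- env.read_camera(name): name is "scene" or "top" or "wrist"; returns (picture, depth): 480x640x3 uint8, blue, green, red; 480x640 float32, mm along the optical axis (not along the pixel's ray), 0 where there is no reading.
- env.calibration(name): a dict with "vertical_fov" (degrees; the focal length in pixels is half the picture's height over the tangent of half this angle, whatever the lens; pixels are square), "cx", "cy" (the principal point, pixels), "eye" and "rotation" of the camera in the world. Camera axes: x right, y up, looking along -z (the intrinsics and any distortion apply to the point x, -y, -z); pixel columns grow to the right and rows downward; lengths in mm; the calibration is good to about 2 mm. A picture is of the moment at which its call begins: read the wrist's pose just before it. calibration takes no time and is no camera call; for the wrist camera it gives the pose at the moment of the call.
- env.job_done(): hands the job in, once; it reports no verdict.
The state is a dict: "t": time; "joints": joint angles; "qvel": joint speeds; "tau": joint torques, N m; "eef_pos": TCP position; "tcp_rot": TCP orientation; "ft_force": force on the tool from outside, world axes, zero at the start; "moment": the same for the moment, N m; "opening": opening from 0.0 (shut) to 1.0 (fully open).
Only numpy, scipy, OpenCV 4.12 (cv2) and the standard library are available. Lean on these libraries where they do the work, as an engineer would, in place of code of your own. Each camera call takes 0.05 s, during which the arm holds its last target.

## Task

Open the barrel tumbler for loading: turn its drum until the orange filler cap is uppermost, then twist the cap anticlockwise to its stop, lift it out and stand it, grip bar up, flat on the free part of the floor of the round steel dish. Do not open the drum anywhere but at the top, let the neck stay uppermost, do not drop the cap, and leave the cups, jar, tools and hardware where they are.

Things in the scene. Friction and masses are not known exactly. Their poses are not given: they have to be found in the camera images.
- tumbler: Bench barrel tumbler, fixed. Origin on the bench under the axle; grey base plate 160 mm wide from x -202 to 167 mm, top 20 mm up. x runs along the level axle away from the robot, y left, z up; axle 172 mm up, turns either way without end. Dark blue drum: cylinder, radius 90 mm, at x -55 to 5 mm, then a cone narrowing to 44 mm at x -135 mm, with the filler neck on the cone.
- gearbox (a point): Centre of the top of the grey gearbox behind the star wheel: 85 mm along x, 130 mm wide, top 212 mm above the bench; an upright motor, 65 mm across, stands on it to 277 mm. Axes as the tumbler.
- front_pillar (a point): Top of the front bearing (52 mm across, 24 mm along x) on its pillar, 198 mm above the bench, 187 mm in front of the tumbler's origin. Axes as the tumbler.
- drum (a joint): Angle (rad) the drum, with star wheel, neck and cap, has turned since the start; always 0 at the start. Positive turns about the tumbler's +x: the top moves to the tumbler's -y (right). Friction of about 0.3 N m (3 N at a peg) holds it at any angle; it hardly coasts.
- neck_mouth (a point): Centre of the rim of the aluminium filler neck (74 mm outside, 60 mm inside), 94 mm from the axle, 112 mm in front of the tumbler's origin. Axes are the drum's: x along the axle as the tumbler's, z radially out to the neck, straight up when uppermost; starts 75 to 180 deg from up, either way. The neck's own axis leans 30 deg from this z towards the robot: (-0.5, 0, 0.866) in these axes.
- wheel_hub (a point): Centre of the star wheel on the axle, 38 mm behind the tumbler's origin; axes as neck_mouth. A dark disc (radius 52 mm, 20 mm thick) between drum and gearbox, with six radial round-ended pegs, 14 mm thick, 60 deg apart, reaching 125 mm from the axle. One peg, yellow (the others black), lies along this z, in line with the neck.
- marked_peg_tip (a point): Outer end of the yellow peg, 125 mm from the axle; it is straight above the axle when the neck is uppermost. A yellow line along the drum is in line with it too.
- cap: Orange bayonet cap, loose, about 90 g, starts locked in the neck. Origin: centre of the flange's underside, at neck_mouth when home (up to 3 mm of play); z points out of the neck. Flange 76 mm across, z 0 to 7 mm. Below it a plug 38 mm across, 17 mm deep, with lugs along x to 27 mm from the axis, held under tabs. Stood on its plug the origin is 17 mm above the floor under it.
- cap_grip (a point): Point in the cap's grip bar, 30 mm above the cap's origin; axes as the cap. Bar 56 mm long (x), 14 mm wide (y), 7 to 37 mm above the origin. Turns easily about its z: bar 32 deg clockwise (seen from outside) of the drum's x axis at the locked stop, about 40 deg anticlockwise of it at the open stop; from 28 deg on it comes straight out. May creep 15 deg off the locked stop as the drum turns.
- dish: Round steel parts dish, held by its magnet, left or right of the tumbler. Origin: centre of its underside; floor 4 mm up, 150 mm across; rim 170 mm across, 14 mm high. A brass wing nut and a bolt stand side by side near its -x edge; the rest of the floor is free.
- wingnut: Loose brass wing nut, 37 mm across the wings, 20 mm high, in the dish 56 mm from its centre; origin under its centre.
- bolt: Loose dark bolt standing on its head, 19 mm across, 20 mm high, in the dish 56 mm from its centre; origin under its centre.
- tub: White tub of tumbling stones, fixed, 160 mm across at the rim, 75 mm high, across the tumbler from the dish; origin under its centre.
- cup_a: Lime green printed cup, loose, 76 mm across the rim, 120 mm high; origin under its centre. Stands beside the gearbox.
- cup_b: A second, equal lime green cup, standing near the robot on the right; origin under its centre.
- jar: Glass jar with a white lid, loose, 72 mm across, 110 mm high; origin under its centre. Stands beside the gearbox, on the other side from cup_a.
- screwdriver: Screwdriver lying on the left of the bench, 190 mm long along its x.
- brush: Brush with a wooden handle lying on the right of the bench, 190 mm long along its x.
Mind the look-alikes: they are no part of the job. Of the things shaped like the cap, the orange one is meant.

How it is judged (in metres and radians):
On the way, in this order (a step that is already met when the one before it is completed fails the run):
1. the drum stands with its neck uppermost, the cap still home in it (y of neck_mouth in the frame of tumbler between -0.0145 and 0.0145 m and z of neck_mouth in the frame of tumbler above 0.25 m and velocity of joint drum between -0.2 and 0.2 rad/s and distance between cap and neck_mouth below 0.008 m), for 0.2 s.
2. the cap is lifted out of the neck, the neck uppermost (y of neck_mouth in the frame of tumbler between -0.0145 and 0.0145 m and z of neck_mouth in the frame of tumbler above 0.25 m and distance between cap and neck_mouth above 0.04 m), for 0.1 s.
At the end, for the whole second after the job is handed in: The neck is uppermost (mouth within 14.5 mm sideways of straight above the axle, about 9 deg) and the drum still; the cap stands at rest on the dish's floor, within 55 mm of the dish's centre and 0.15 rad of upright, its flange 14 to 27 mm above the dish's underside (y of neck_mouth in the frame of tumbler between -0.0145 and 0.0145 m and z of neck_mouth in the frame of tumbler above 0.25 m and velocity of joint drum between -0.2 and 0.2 rad/s and horizontal distance between cap and dish below 0.055 m and z of cap in the frame of dish between 0.014 and 0.027 m and angle between cap's own z axis and vertical below 0.15 rad and linear speed of cap below 0.02 m/s); the robot touches nothing.
It fails at once if the neck is open more than 20 deg from the top (distance between cap and neck_mouth above 0.02 m and z of neck_mouth in the frame of tumbler below 0.26 m).
It fails at once if the cap is dropped or thrown (contact force between cap and the fingers below 0.05 N and linear speed of cap above 0.8 m/s).
It fails at once if a cup, the jar, a tool or the hardware in the dish is shifted by more than 30 mm (distance of any of cup_a, cup_b, jar, screwdriver, brush, wingnut, bolt from where it was at the start of the episode above 0.03 m).
It also fails if it takes over 72 s, if anything falls off the work surface, if the arm or the gripper's body presses on something with over 40 N, if the wrist force passes 120 N, or if a joint passes its speed limit or range.

## Working session

There is one attempt and no reset: what is moved stays moved. The work goes in short steps, Python scripts to look and compute and a tool call to move; the robot and the scene stay as the last step left them, time stands still between calls to the robot, and variables do not carry over. Pictures are saved under pics/ and viewed, and the job is handed in when it is done.

Besides the shell and the picture viewer there is one more tool, called after ">>>" by a JSON object that holds its "api" and its "payload", one argument or row to a line. move_arm: Moves the arm, as the interface text tells. Its arguments: {"type":"object","properties":{"rows":{"type":"array"}},"required":["rows"]}

```bash
ls; mkdir -p pics; cat > h.py <<'E'
import numpy as np, cv2
from scipy.spatial.transform import Rotation as Rn
from cell import env
def snap(n,fn):
    c=env.calibration(n); p,d=env.read_camera(n); cv2.imwrite('pics/'+fn+'.png',p); np.savez('pics/'+fn+'.npz',p=p,d=d,eye=c['eye'],R=np.array(c['rotation']),f=240/np.tan(np.radians(c['vertical_fov']/2)),cx=c['cx'],cy=c['cy']); return p,d,c
def world(fn,u,v,dd=None,r=1):
    z=np.load('pics/'+fn+'.npz'); 
    if dd is None:
        w=z['d'][v-r:v+r+1,u-r:u+r+1]; w=w[w>0]; dd=np.median(w) if len(w) else 0
    c=np.array([(u-z['cx'])/z['f']*dd,-(v-z['cy'])/z['f']*dd,-dd]); return z['R']@c+z['eye']
def cloud(fn):
    z=np.load('pics/'+fn+'.npz'); d=z['d']; v,u=np.mgrid[:480,:640]
    c=np.stack([(u-z['cx'])/z['f']*d,-(v-z['cy'])/z['f']*d,-d],-1); P=c@z['R'].T+z['eye']; P[d<=0]=np.nan; return P,z['p']
def pix(fn,X):
    z=np.load('pics/'+fn+'.npz'); c=z['R'].T@(np.array(X)-z['eye']); return z['cx']+z['f']*c[0]/-c[2], z['cy']+z['f']*c[1]/c[2]
E
python3 - <<'E'
from h import *
for n in('scene','top','wrist'):
    p,d,c=snap(n,n+'0'); print(n,c,d.shape,(d>0).mean())
s=env.state(); print(s)
E
```

```text
pics
scene {'vertical_fov': 46.275837268686125, 'cx': 324.00667873166276, 'cy': 245.18446514874077, 'eye': array([1061.94575532,  741.40715501, 1272.75934108]), 'rotation': array([0.67097124, 0.0177766 , 2.50265519])} (480, 640) 0.9963736979166666
top {'vertical_fov': 57.189253098157565, 'cx': 319.78016742118086, 'cy': 236.11591330536078, 'eye': array([ 456.84970109,   10.19650061, 1178.04064617]), 'rotation': array([ 0.0692658 , -0.01681096, -1.58317004])} (480, 640) 0.9958333333333333
wrist {'vertical_fov': 63.06578733018322, 'cx': 324.1728469082563, 'cy': 244.25895377498202, 'eye': array([ 336.34475263, -531.33881715,  384.03079035]), 'rotation': array([-2.45388390e-01,  9.09668062e-04, -1.11358529e+00])} (480, 640) 0.9959049479166666
{'t': 0.15, 'joints': array([-1.21959808e+00,  4.91407854e-01,  1.55930401e+00, -2.53983499e-05,
        1.09171822e+00, -1.05581916e-01]), 'qvel': array([ 0.00151484, -0.00143415, -0.00202525,  0.00066992,  0.00115668,
        0.00145262]), 'tau': array([ 3.22897737e-03, -6.12893987e+01, -2.58275503e+01,  6.93163835e-02,
        4.73965122e-02, -9.78849948e-05]), 'eef_pos': array([ 275.63154937, -560.75590126,  233.20608928]), 'tcp_rot': array([-1.57073048e+00,  8.35140263e-04, -1.11400442e+00]), 'ft_force': array([ 0.25501949, -0.22165445,  0.04887594]), 'moment': array([ 0.05510876, -0.05987939,  0.00084779]), 'opening': 0.9956192431812807}
```

```bash
sed -i "s/R=np.array(c\['rotation'\])/R=Rn.from_euler('xyz',c['rotation']).as_matrix()/" h.py
python3 - <<'E'
import numpy as np
from h import Rn,env
for n in('scene','top','wrist'):
    fn='pics/'+n+'0.npz'; z=dict(np.load(fn)); z['R']=Rn.from_euler('xyz',z['R']).as_matrix(); np.savez(fn,**z); print(n,env.calibration(n).keys())
E
```

```text
scene dict_keys(['vertical_fov', 'cx', 'cy', 'eye', 'rotation'])
top dict_keys(['vertical_fov', 'cx', 'cy', 'eye', 'rotation'])
wrist dict_keys(['vertical_fov', 'cx', 'cy', 'eye', 'rotation'])
```

View pics/scene0.png

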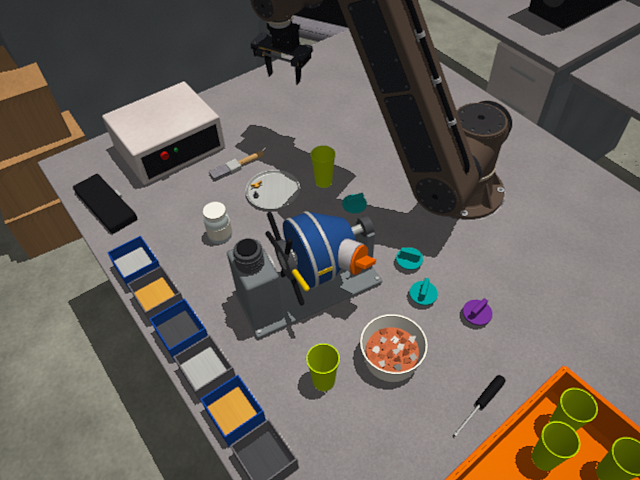

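View pics/top0.png

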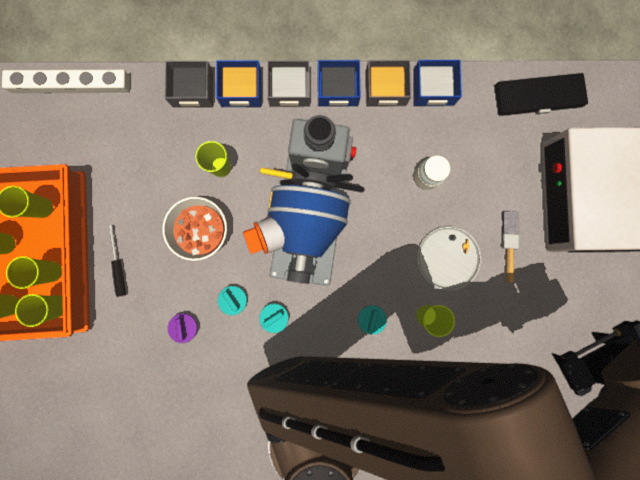

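View pics/wrist0.png

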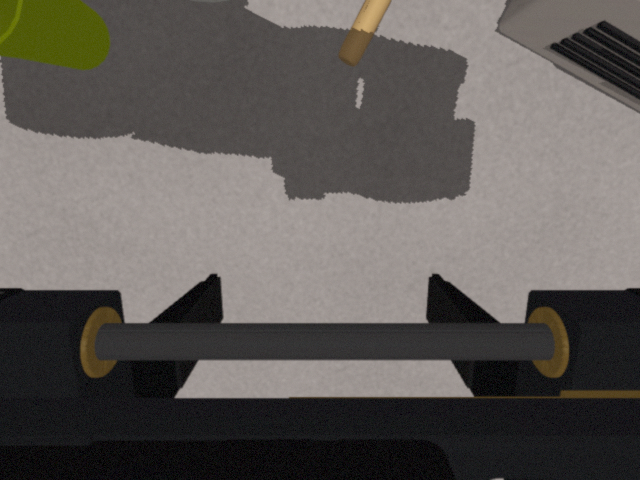

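```bash
python3 - <<'E'
from h import *
p=cv2.imread('pics/top0.png'); cv2.imwrite('pics/c1.png',cv2.resize(p[100:295,225:385],None,fx=4,fy=4)[:600*2][:, :])
c=cv2.resize(p[105:295,225:385],None,fx=3.1,fy=3.1); cv2.imwrite('pics/c1.png',c)
p=cv2.imread('pics/scene0.png'); cv2.imwrite('pics/c2.png',cv2.resize(p[190:340,220:390],None,fx=4,fy=4))
p=cv2.imread('pics/top0.png'); cv2.imwrite('pics/c3.png',cv2.resize(p[215:295,405:525],None,fx=6,fy=6))
E
```

```text
(no output)
```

View pics/c1.png

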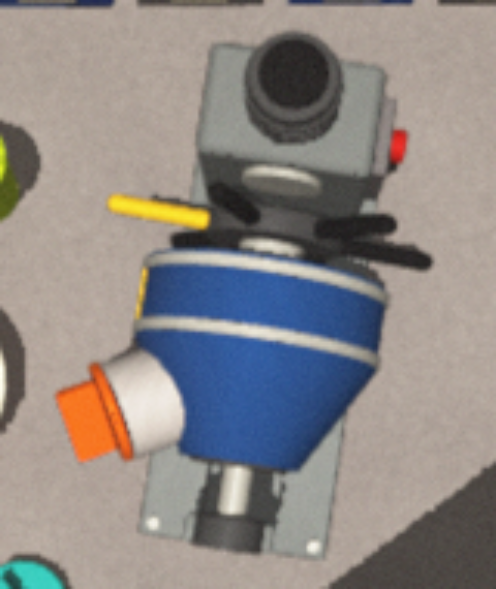

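View pics/c2.png

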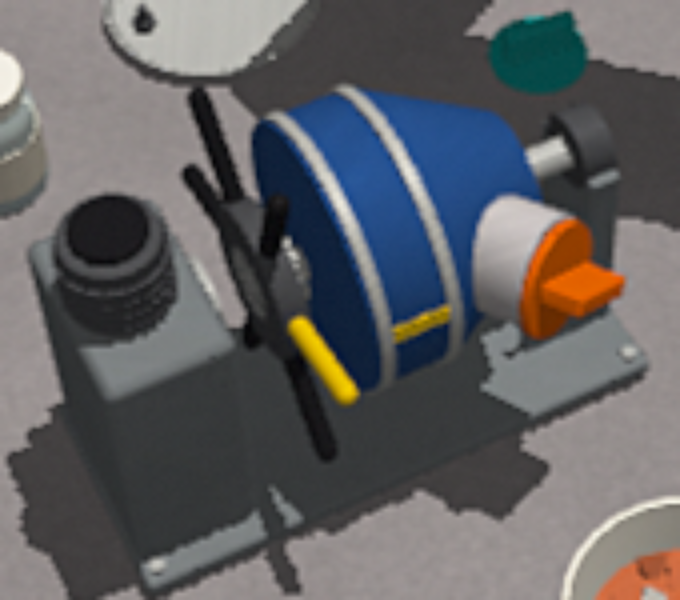

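View pics/c3.png

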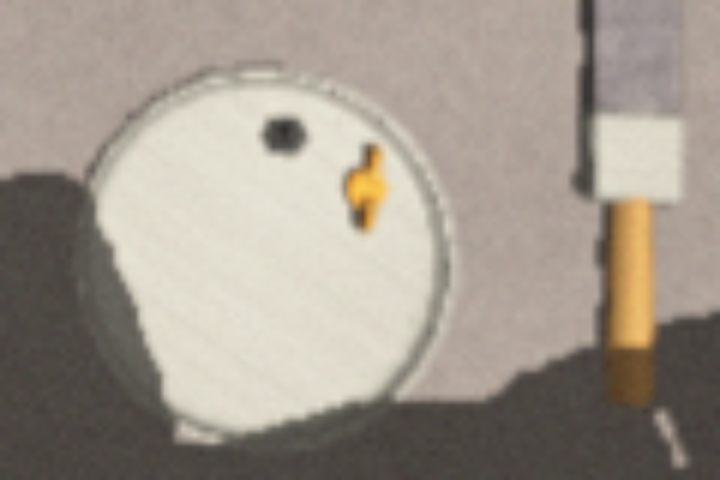

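```bash
python3 - <<'E'
from h import *
def ray(fn,u,v,zz):
    z=np.load('pics/'+fn+'.npz'); d=z['R']@np.array([(u-z['cx'])/z['f'],-(v-z['cy'])/z['f'],-1]); return z['eye']+d*(zz-z['eye'][2])/d[2]
c=lambda u,v:(225+u/3.1,105+v/3.1)
FL=ray('top0',*c(138,533),20);FR=ray('top0',*c(325,558),20)
m=(FL+FR)/2; e=(FL-FR)[:2]; print('FL',FL,FR,np.linalg.norm(e))
ax=np.array([e[1],-e[0]])/np.linalg.norm(e); print('yaw',np.degrees(np.arctan2(ax[1],ax[0])),'orig',m[:2]+202*ax)
print('motor',ray('top0',*c(293,70),277))
P,p=cloud('top0'); 
# gearbox top points
for zz,lo,hi in((212,207,217),(277,272,282)):
    M=(P[...,2]>lo)&(P[...,2]<hi)&(P[...,0]>600)&(P[...,0]<900)&(abs(P[...,1])<150)
    Q=P[M][:,:2]; 
    if len(Q)>20:
        r=cv2.minAreaRect(Q.astype(np.float32)); print(zz,len(Q),r)
# cylinder: drum points blue
hsv=cv2.cvtColor(p,cv2.COLOR_BGR2HSV)
B=(hsv[...,0]>100)&(hsv[...,0]<125)&(hsv[...,1]>120)&(P[...,2]>90)&(P[...,2]<300); print(B.sum())
np.save('B.npy',P[B])
for fn in('top0','scene0'):
    P,p=cloud(fn);hsv=cv2.cvtColor(p,cv2.COLOR_BGR2HSV)
    Y=(hsv[...,0]>22)&(hsv[...,0]<32)&(hsv[...,1]>180)&(P[...,2]>80)&(P[...,0]>500)&(P[...,0]<900)&(abs(P[...,1])<200)
    O=(hsv[...,0]<16)&(hsv[...,1]>180)&(P[...,2]>100)&(P[...,0]>400)&(P[...,0]<900)&(abs(P[...,1])<250)
    print(fn,'yel',Y.sum(),np.nanmean(P[Y],0),P[Y].min(0),P[Y].max(0)); print('or',O.sum(),P[O].mean(0),P[O].min(0),P[O].max(0))
    M=(hsv[...,1]<40)&(P[...,2]>0)
# dish
def cx(u,v):return (405+u/6,215+v/6)
for (u,v,z) in((265,255,14),(92,190,14),(452,260,14),(260,70,14),(260,445,14),(285,135,20),(365,188,20)): print((u,v),ray('top0',*cx(u,v),z))
E
```

```text
FL [431.43588748 122.51020687  20.        ] [408.39740322 -35.01121873  20.        ] 159.1972715852499
yaw -8.320867155600657 orig [619.79022142  14.51674546]
motor [746.26310273  -7.98348436 277.        ]
212 1332 ((694.3101806640625, 12.293479919433594), (168.9927978515625, 187.10325622558594), 88.96306610107422)
277 439 ((710.3483276367188, 4.584159851074219), (51.62478256225586, 131.23829650878906), 69.13760375976562)
3321
top0 yel 146 [668.59336295  90.25510168 195.36969116] [618.4546631   56.33783352 185.2116239 ] [679.59929198 125.51957417 205.64998271]
or 462 [535.8905275  117.34717666 200.91484969] [490.37724104 -93.20327707 155.47216801] [736.4690407  159.87212532 231.25239777]
scene0 yel 180 [657.55745601  94.22446547 194.16407517] [593.24905321  47.37824133 134.31128805] [682.56212429 127.85332127 206.05426451]
or 448 [527.63950887 136.57930067 202.44300323] [489.99582399 111.76582619 158.32335199] [560.33725964 164.8865369  229.27250616]
(265, 255) [ 476.61879878 -353.18247503   14.        ]
(92, 190) [ 506.28459894 -277.14933916   14.        ]
(452, 260) [ 473.40593973 -436.35394921   14.        ]
(260, 70) [ 558.79210823 -353.64471534   14.        ]
(260, 445) [ 393.10679779 -348.22804199   14.        ]
(285, 135) [ 529.33724098 -361.92373584   20.        ]
(365, 188) [ 505.50842177 -396.62409324   20.        ]
```

```bash
python3 - <<'E'
from h import *
from scipy.optimize import least_squares
pts=[]
for fn in('top0','scene0'):
    P,p=cloud(fn);hsv=cv2.cvtColor(p,cv2.COLOR_BGR2HSV)
    B=(hsv[...,0]>100)&(hsv[...,0]<125)&(hsv[...,1]>120)&(P[...,2]>100)&(P[...,2]<300)&(P[...,0]<660)&(abs(P[...,1]-15)<110)
    pts.append(P[B])
def loc(q,P):
    c,s=np.cos(q[2]),np.sin(q[2]); d=P-[q[0],q[1],0]; return np.c_[c*d[:,0]+s*d[:,1],-s*d[:,0]+c*d[:,1],d[:,2]]
def res(q,P):
    L=loc(q,P); r=np.hypot(L[:,1],L[:,2]-172-q[3]); 
    d1=r-90; th=np.arctan2(46,80); d2=(r-90-(L[:,0]+55)*46/80)*np.cos(th)
    d=np.where(L[:,0]>-55,d1,d2); d=np.where(L[:,0]>5-3, 0*d+np.where(r<87,L[:,0]-5,d1),d)
    return d
for P in (pts[0],pts[1],np.vstack(pts)):
    s=least_squares(res,[620,14.5,-.145,0],args=(P,),loss='soft_l1',f_scale=2); print(len(P),s.x,np.degrees(s.x[2]),np.median(abs(res(s.x,P))))
q=s.x
for fn in('top0','scene0'):
    P,p=cloud(fn);hsv=cv2.cvtColor(p,cv2.COLOR_BGR2HSV)
    Y=(hsv[...,0]>22)&(hsv[...,0]<32)&(hsv[...,1]>180)&(P[...,2]>80)&(P[...,0]>500)&(P[...,0]<900)&(abs(P[...,1])<200)
    L=loc(q,P[Y]); k=L[:,0]>25; A=L[k]; r=np.hypot(A[:,1],A[:,2]-172)
    print(fn,A.mean(0),r.max(),'ang deg left of up',np.degrees(np.arctan2(A[:,1],A[:,2]-172-5)).mean(), 'stripe', np.degrees(np.arctan2(L[~k][:,1],L[~k][:,2]-172)).mean(), (~k).sum())
    O=(hsv[...,0]<16)&(hsv[...,1]>180)&(P[...,2]>100)&(P[...,0]>400)&(P[...,0]<600)&(abs(P[...,1])<250)&(P[...,1]>60)
    L=loc(q,P[O]); print(L.mean(0),L.min(0),L.max(0))
P,p=cloud('top0'); V=P.reshape(-1,3); V=V[np.isfinite(V[:,0])]; L=loc(q,V)
for lo,hi in((205,219),(270,284)):
    A=L[(L[:,2]>lo)&(L[:,2]<hi)&(L[:,0]>15)&(L[:,0]<190)&(abs(L[:,1])<130)]
    print(lo,np.percentile(A,[1,5,50,95,99],axis=0).round(0))
E
```

```text
3319 [ 6.18707946e+02  1.34144389e+01 -1.57384566e-01 -5.04941392e-01] -9.017471393005012 0.848702293990801
2630 [ 6.22606520e+02  1.24315499e+01 -1.59380918e-01  7.66489936e-01] -9.13185391680417 1.4819722538553397
5949 [ 6.21318837e+02  1.23979124e+01 -1.65919926e-01  4.99346332e-01] -9.506511480198924 1.1410110607230344
top0 [ 34.44481792  84.5536785  195.36601783] 123.40602354480528 ang deg left of up 77.74349056644735 stripe 74.90452259949308 2
[-121.8730466   105.19530877  204.44775013] [-150.8193152    74.94247348  175.49425309] [-85.9529646  130.53607613 231.25239777]
scene0 [ 37.45894878  85.86512856 194.51089272] 126.39471075853284 ang deg left of up 78.72284582281571 stripe 76.74746700279495 43
[-112.90257422  107.0039362   202.44300323] [-150.01099953   78.89779048  158.32335199] [-80.75377454 136.58199186 229.27250616]
205 [[ 25. -62. 205.]
 [ 29. -58. 207.]
 [101.  -6. 212.]
 [154.  61. 216.]
 [160.  65. 218.]]
270 [[ 30. -26. 270.]
 [ 99. -22. 271.]
 [123.   2. 276.]
 [145.  27. 279.]
 [152.  31. 280.]]
```

```bash
cat >> h.py <<'E'
T0=np.array([621.,12.5]); YAW=-0.16
def tw(x,y,z): 
    c,s=np.cos(YAW),np.sin(YAW); return np.array([T0[0]+c*x-s*y,T0[1]+s*x+c*y,z])
def wt(P):
    c,s=np.cos(YAW),np.sin(YAW); d=np.array(P)[:2]-T0; return np.array([c*d[0]+s*d[1],-s*d[0]+c*d[1],P[2]])
def Rdown(yaw,tilt=None):
    return (Rn.from_euler('z',yaw)*Rn.from_euler('x',-np.pi/2))
def plan(pos,R=None,p0=None,R0=None):
    s=env.state(); Rc=Rn.from_euler('xyz',s['tcp_rot']) if R0 is None else R0; p=s['eef_pos'] if p0 is None else p0
    R=Rc if R is None else R
    rv=(Rc.inv()*R).as_rotvec(); t=R.inv().apply(pos-p)/10
    print('rot first',rv.round(3),'n',np.abs(rv).max()/.12,'then t cm',t.round(2),'n',np.linalg.norm(t)/4.1, '| trans before rot', (Rc.inv().apply(pos-p)/10).round(2))
def st():
    s=env.state(); print('t',round(s['t'],2),'tum',wt(s['eef_pos']).round(1),'w',s['eef_pos'].round(1),'rpy',s['tcp_rot'].round(3),'F',s['ft_force'].round(1),'op',round(s['opening'],3),'j',s['joints'].round(2))
E
python3 - <<'E'
from h import *
s=env.state()
plan(tw(38,50,364),Rdown(-1.73))
E
```

```text
rot first [ 0.     0.616 -0.001] n 5.133295988776293 then t cm [-67.07 -13.08  28.82] n 18.088620056817863 | trans before rot [-38.11 -13.04  62.27]
```

>>> {"api": "move_arm", "payload": {
  "rows": [
    {"ty": -2.6, "ry": 0.123, "grip": 0},
    {"ty": -2.6, "ry": 0.123, "grip": 0},
    {"ty": -2.6, "ry": 0.123, "grip": 0},
    {"ty": -2.6, "ry": 0.123, "grip": 0},
    {"ty": -2.6, "ry": 0.123, "grip": 0}
  ]
}}

```text
validation failed for argument at $.ro...
```

```bash
python3 - <<'E'
from h import *
st(); plan(tw(38,50,364),Rdown(-1.73))
E
```

```text
t 0.15 tum [-249.6 -621.   233.2] w [ 275.6 -560.8  233.2] rpy [-1.571e+00  1.000e-03 -1.114e+00] F [ 0.3 -0.2  0. ] op 0.996 j [-1.22  0.49  1.56 -0.    1.09 -0.11]
rot first [ 0.     0.616 -0.001] n 5.133295988776293 then t cm [-67.07 -13.08  28.82] n 18.088620056817863 | trans before rot [-38.11 -13.04  62.27]
```

>>> {"api": "move_arm", "payload": {
  "rows": [
    {"tx": 0, "ty": -2.6, "tz": 0, "rx": 0, "ry": 0.123, "rz": 0, "grip": 0},
    {"tx": 0, "ty": -2.6, "tz": 0, "rx": 0, "ry": 0.123, "rz": 0, "grip": 0},
    {"tx": 0, "ty": -2.6, "tz": 0, "rx": 0, "ry": 0.123, "rz": 0, "grip": 0},
    {"tx": 0, "ty": -2.6, "tz": 0, "rx": 0, "ry": 0.123, "rz": 0, "grip": 0},
    {"tx": 0, "ty": -2.6, "tz": 0, "rx": 0, "ry": 0.123, "rz": 0, "grip": 0}
  ]
}}

```text
t: 0.57
eef_pos: [275.6, -560.7, 364.7]
tcp_rot: [-1.571, 0.0, -1.735]
ft_force: [-0.4, -0.6, -0.0]
opening: 0.708
```

```bash
python3 - <<'E'
from h import *
st(); plan(tw(38,50,364),Rdown(-1.73))
E
```

```text
t 0.57 tum [-249.6 -620.9  364.7] w [ 275.6 -560.7  364.7] rpy [-1.571  0.    -1.735] F [-0.4 -0.6 -0. ] op 0.708 j [-1.22  0.4   1.37  0.    1.38  0.52]
rot first [ 0.    -0.005 -0.   ] n 0.04189135636961185 then t cm [-67.06   0.07  28.82] n 17.80316347247827 | trans before rot [-67.21   0.09  28.48]
```

20 rows of (-3.35, 0, 1.43).

>>> {"api": "move_arm", "payload": {
  "rows": [
    {"tx": -3.35, "ty": 0, "tz": 1.43, "rx": 0, "ry": 0, "rz": 0, "grip": 0},
    {"tx": -3.35, "ty": 0, "tz": 1.43, "rx": 0, "ry": 0, "rz": 0, "grip": 0},
    {"tx": -3.35, "ty": 0, "tz": 1.43, "rx": 0, "ry": 0, "rz": 0, "grip": 0},
    {"tx": -3.35, "ty": 0, "tz": 1.43, "rx": 0, "ry": 0, "rz": 0, "grip": 0},
    {"tx": -3.35, "ty": 0, "tz": 1.43, "rx": 0, "ry": 0, "rz": 0, "grip": 0},
    {"tx": -3.35, "ty": 0, "tz": 1.43, "rx": 0, "ry": 0, "rz": 0, "grip": 0},
    {"tx": -3.35, "ty": 0, "tz": 1.43, "rx": 0, "ry": 0, "rz": 0, "grip": 0},
    {"tx": -3.35, "ty": 0, "tz": 1.43, "rx": 0, "ry": 0, "rz": 0, "grip": 0},
    {"tx": -3.35, "ty": 0, "tz": 1.43, "rx": 0, "ry": 0, "rz": 0, "grip": 0},
    {"tx": -3.35, "ty": 0, "tz": 1.43, "rx": 0, "ry": 0, "rz": 0, "grip": 0}
  ]
}}

```text
t: 1.4
eef_pos: [470.3, -250.9, 363.6]
tcp_rot: [-1.571, -0.0, -1.729]
ft_force: [-0.3, -0.7, 0.0]
opening: 0.021
```

>>> {"api": "move_arm", "payload": {
  "rows": [
    {"tx": -3.35, "ty": 0, "tz": 1.43, "rx": 0, "ry": 0, "rz": 0, "grip": 0},
    {"tx": -3.35, "ty": 0, "tz": 1.43, "rx": 0, "ry": 0, "rz": 0, "grip": 0},
    {"tx": -3.35, "ty": 0, "tz": 1.43, "rx": 0, "ry": 0, "rz": 0, "grip": 0},
    {"tx": -3.35, "ty": 0, "tz": 1.43, "rx": 0, "ry": 0, "rz": 0, "grip": 0},
    {"tx": -3.35, "ty": 0, "tz": 1.43, "rx": 0, "ry": 0, "rz": 0, "grip": 0},
    {"tx": -3.35, "ty": 0, "tz": 1.43, "rx": 0, "ry": 0, "rz": 0, "grip": 0},
    {"tx": -3.35, "ty": 0, "tz": 1.43, "rx": 0, "ry": 0, "rz": 0, "grip": 0},
    {"tx": -3.35, "ty": 0, "tz": 1.43, "rx": 0, "ry": 0, "rz": 0, "grip": 0},
    {"tx": -3.35, "ty": 0, "tz": 1.43, "rx": 0, "ry": 0, "rz": 0, "grip": 0},
    {"tx": -3.35, "ty": 0, "tz": 1.43, "rx": 0, "ry": 0, "rz": 0, "grip": 0}
  ]
}}

```text
t: 2.23
eef_pos: [664.3, 57.5, 363.3]
tcp_rot: [-1.571, -0.0, -1.729]
ft_force: [0.2, -0.0, 0.8]
opening: 0.006
```

```bash
python3 - <<'E'
from h import *
st(); plan(tw(38,50,364),Rdown(-1.73))
snap('top','top1');snap('wrist','wrist1')
p=np.hstack([cv2.imread('pics/top1.png')[60:460,150:490],cv2.imread('pics/wrist1.png')[:400:,100:540]]); cv2.imwrite('pics/a1.png',p)
E
```

```text
t 2.23 tum [ 35.6  51.3 363.3] w [664.3  57.5 363.3] rpy [-1.571 -0.    -1.729] F [ 0.2 -0.   0.8] op 0.006 j [-0.01  0.47  1.26 -0.    1.42  1.72]
rot first [0.    0.001 0.   ] n 0.009513520127717471 then t cm [ 0.13 -0.07  0.24] n 0.06916109394615007 | trans before rot [ 0.13 -0.07  0.24]
```

View pics/a1.png

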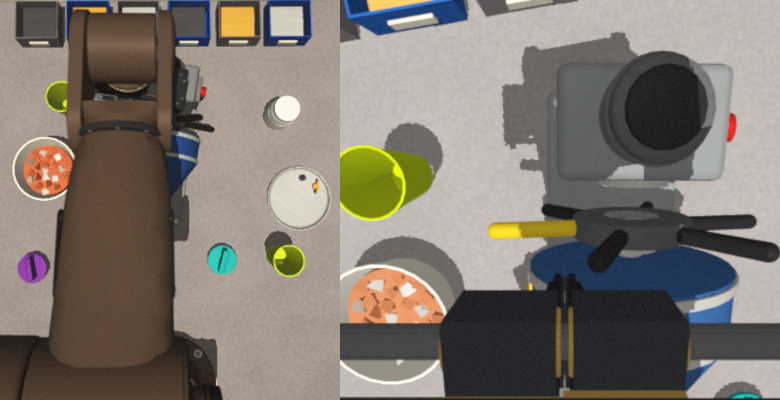

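>>> {"api": "move_arm", "payload": {
  "rows": [
    {"tx": 0, "ty": 3.5, "tz": 0.1, "rx": 0, "ry": 0, "rz": 0, "grip": 0},
    {"tx": 0, "ty": 3.5, "tz": 0.1, "rx": 0, "ry": 0, "rz": 0, "grip": 0},
    {"tx": 0, "ty": 2.5, "tz": 0, "rx": 0, "ry": 0, "rz": 0, "grip": 0},
    {"tx": 0, "ty": 1.5, "tz": 0, "rx": 0, "ry": 0, "rz": 0, "grip": 0},
    {"tx": 1, "ty": 0, "tz": 0, "rx": 0, "ry": 0, "rz": 0, "grip": 0},
    {"tx": 1, "ty": 0, "tz": 0, "rx": 0, "ry": 0, "rz": 0, "grip": 0},
    {"tx": 1, "ty": 0, "tz": 0, "rx": 0, "ry": 0, "rz": 0, "grip": 0},
    {"tx": 1, "ty": 0, "tz": 0, "rx": 0, "ry": 0, "rz": 0, "grip": 0}
  ]
}}

```text
t: 3.0
eef_pos: [659.0, 14.9, 254.0]
tcp_rot: [-1.571, 0.0, -1.729]
ft_force: [-1.1, 3.8, -1.4]
opening: 0.004
```

```bash
python3 - <<'E'
from h import *
st();snap('wrist','wrist2')
E
```

```text
t 3.0 tum [ 37.2   8.4 254. ] w [659.   14.9 254. ] rpy [-1.571  0.    -1.729] F [-1.1  3.8 -1.4] op 0.004 j [-0.08  0.52  1.44  0.    1.18  1.65]
```

View pics/wrist2.png

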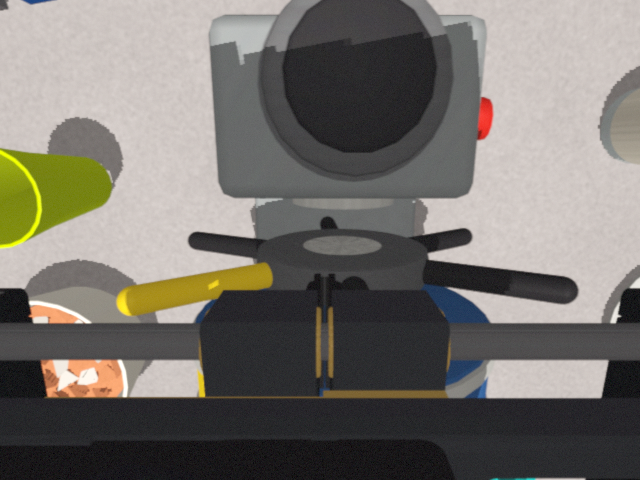

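>>> {"api": "move_arm", "payload": {
  "rows": [
    {"tx": 1, "ty": 0, "tz": 0, "rx": 0, "ry": 0, "rz": 0, "grip": 0},
    {"tx": 1, "ty": 0, "tz": 0, "rx": 0, "ry": 0, "rz": 0, "grip": 0},
    {"tx": 1, "ty": 0, "tz": 0, "rx": 0, "ry": 0, "rz": 0, "grip": 0},
    {"tx": 1, "ty": 0, "tz": 0, "rx": 0, "ry": 0, "rz": 0, "grip": 0},
    {"tx": 1, "ty": 0, "tz": 0, "rx": 0, "ry": 0, "rz": 0, "grip": 0},
    {"tx": 1, "ty": 0, "tz": 0, "rx": 0, "ry": 0, "rz": 0, "grip": 0},
    {"tx": 0.8, "ty": 0, "tz": 0, "rx": 0, "ry": 0, "rz": 0, "grip": 0},
    {"tx": 0.5, "ty": 0, "tz": 0, "rx": 0, "ry": 0, "rz": 0, "grip": 0}
  ]
}}

```text
t: 3.72
eef_pos: [648.0, -57.2, 254.3]
tcp_rot: [-1.569, 0.0, -1.73]
ft_force: [0.9, 4.1, 1.2]
opening: 0.006
```

```bash
python3 - <<'E'
from h import *
st();snap('wrist','wrist3');snap('scene','scene3')
p=np.hstack([cv2.imread('pics/scene3.png')[120:360,200:400],cv2.imread('pics/wrist3.png')[:240*2:2,::2]]); cv2.imwrite('pics/a3.png',cv2.resize(p,None,fx=1.5,fy=1.5))
E
```

```text
t 3.72 tum [ 37.7 -64.5 254.3] w [648.  -57.2 254.3] rpy [-1.569  0.    -1.73 ] F [0.9 4.1 1.2] op 0.006 j [-0.19  0.51  1.47  0.    1.16  1.54]
```

View pics/a3.png

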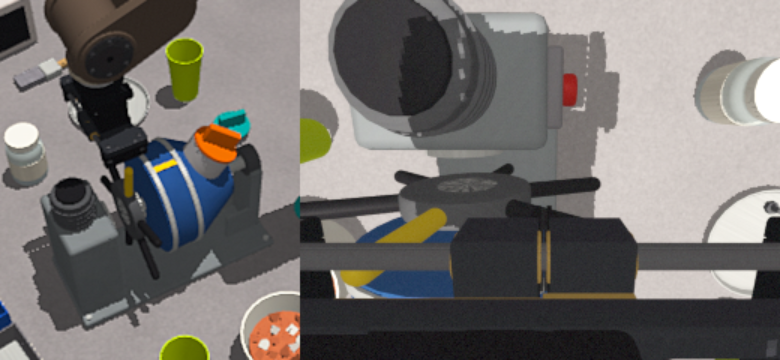

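```bash
cat >> h.py <<'E'
def yang(fn):
    P,p=cloud(fn);hsv=cv2.cvtColor(p,cv2.COLOR_BGR2HSV)
    Y=(hsv[...,0]>20)&(hsv[...,0]<32)&(hsv[...,1]>150)&(P[...,2]>150)&(P[...,0]>500)&(P[...,0]<900)&(abs(P[...,1])<140)
    L=np.array([wt(a) for a in P[Y]]); r=np.hypot(L[:,1],L[:,2]-172)
    for n,k in(('peg',(L[:,0]>25)&(r>60)&(r<130)),('stripe',(L[:,0]<8)&(r>80)&(r<98))):
        if k.sum(): print(fn,n,k.sum(),L[k].mean(0).round(1),r[k].max().round(),'deg left',np.degrees(np.arctan2(L[k][:,1],L[k][:,2]-172)).mean().round(1), 'v range',L[k].min(0).round(),L[k].max(0).round())
E
python3 - <<'E'
from h import *
yang('scene3')
E
```

```text
scene3 peg 94 [ 39.7  18.3 266.6] 129.0 deg left 10.9 v range [ 32. -46. 212.] [ 45.  27. 299.]
scene3 stripe 53 [-26.4  13.5 262.7] 97.0 deg left 8.4 v range [-44.   6. 259.] [ -7.  21. 268.]
```

>>> {"api": "move_arm", "payload": {
  "rows": [
    {"tx": -0.5, "ty": 0, "tz": 0, "rx": 0, "ry": 0, "rz": 0, "grip": 0},
    {"tx": 0, "ty": -3.5, "tz": 0, "rx": 0, "ry": 0, "rz": 0, "grip": 0},
    {"tx": 0, "ty": -3.5, "tz": 0, "rx": 0, "ry": 0, "rz": 0, "grip": 100},
    {"tx": -3, "ty": 0, "tz": 0, "rx": 0, "ry": 0, "rz": 0, "grip": 100},
    {"tx": -3, "ty": 0, "tz": 0, "rx": 0, "ry": 0, "rz": 0, "grip": 100},
    {"tx": 0, "ty": 0, "tz": 0, "rx": 0, "ry": 0, "rz": 0, "grip": 100},
    {"tx": 0, "ty": 0, "tz": 0, "rx": 0, "ry": 0, "rz": 0, "grip": 100}
  ]
}}

```text
t: 4.4
eef_pos: [658.0, 9.6, 323.5]
tcp_rot: [-1.571, -0.001, -1.726]
ft_force: [-0.1, -0.4, -0.3]
opening: 0.298
```

```bash
python3 - <<'E'
from h import *
st();snap('wrist','wrist4');plan(tw(38,0,275),Rdown(-1.73))
E
```

```text
t 4.4 tum [ 37.    3.  323.5] w [658.    9.6 323.5] rpy [-1.571e+00 -1.000e-03 -1.726e+00] F [-0.1 -0.4 -0.3] op 0.298 j [-0.09  0.47  1.35 -0.    1.32  1.64]
rot first [0.    0.002 0.001] n 0.020592467141212833 then t cm [0.2  4.84 0.08] n 1.1805833182273773 | trans before rot [0.19 4.84 0.09]
```

View pics/wrist4.png

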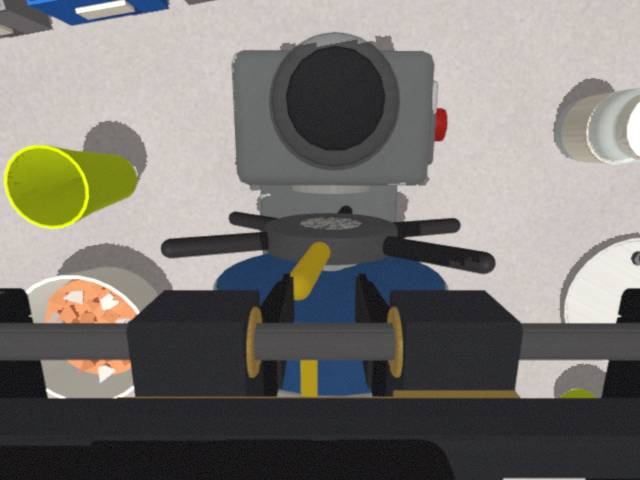

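Opening continues; wait, then descend and close on the yellow peg.

>>> {"api": "move_arm", "payload": {
  "rows": [
    {"tx": 0.2, "ty": 0, "tz": 0.1, "rx": 0, "ry": 0, "rz": 0, "grip": 100},
    {"tx": 0, "ty": 0, "tz": 0, "rx": 0, "ry": 0, "rz": 0, "grip": 100},
    {"tx": 0, "ty": 0, "tz": 0, "rx": 0, "ry": 0, "rz": 0, "grip": 100},
    {"tx": 0, "ty": 2, "tz": 0, "rx": 0, "ry": 0, "rz": 0, "grip": 100},
    {"tx": 0, "ty": 2, "tz": 0, "rx": 0, "ry": 0, "rz": 0, "grip": 80},
    {"tx": 0, "ty": 0.9, "tz": 0, "rx": 0, "ry": 0, "rz": 0, "grip": 60},
    {"tx": 0, "ty": 0, "tz": 0, "rx": 0, "ry": 0, "rz": 0, "grip": 45},
    {"tx": 0, "ty": 0, "tz": 0, "rx": 0, "ry": 0, "rz": 0, "grip": 35},
    {"tx": 0, "ty": 0, "tz": 0, "rx": 0, "ry": 0, "rz": 0, "grip": 25},
    {"tx": 0, "ty": 0, "tz": 0, "rx": 0, "ry": 0, "rz": 0, "grip": 16}
  ]
}}

```text
t: 5.28
eef_pos: [659.2, 6.0, 276.0]
tcp_rot: [-1.569, 0.001, -1.729]
ft_force: [0.3, 3.3, 3.4]
opening: 0.457
```

>>> {"api": "move_arm", "payload": {
  "rows": [
    {"tx": 0, "ty": 0, "tz": 0, "rx": 0, "ry": 0, "rz": 0, "grip": 12},
    {"tx": 0, "ty": 0, "tz": 0, "rx": 0, "ry": 0, "rz": 0, "grip": 12},
    {"tx": 0, "ty": 0, "tz": 0, "rx": 0, "ry": 0, "rz": 0, "grip": 12},
    {"tx": 0, "ty": 0, "tz": 0, "rx": 0, "ry": 0, "rz": 0, "grip": 12}
  ]
}}

```text
t: 5.62
eef_pos: [658.8, 5.9, 275.0]
tcp_rot: [-1.57, 0.0, -1.729]
ft_force: [0.5, 1.6, 2.1]
opening: 0.176
```

```bash
python3 - <<'E'
from h import *
st();snap('wrist','wrist5');snap('scene','scene5');yang('scene5')
E
```

```text
t 5.62 tum [ 38.4  -0.4 275. ] w [658.8   5.9 275. ] rpy [-1.57   0.    -1.729] F [0.5 1.6 2.1] op 0.176 j [-0.09  0.51  1.42  0.    1.22  1.64]
scene5 peg 3 [ 38.6   9.6 233.7] 64.0 deg left 8.8 v range [ 36.   9. 232.] [ 41.  10. 235.]
scene5 stripe 14 [-38.8   1.8 264.1] 95.0 deg left 1.1 v range [-44.  -6. 260.] [-34.   8. 267.]
```

View pics/wrist5.png

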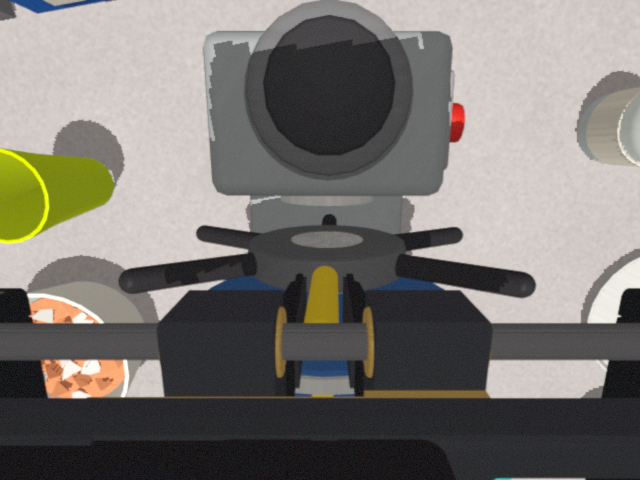

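>>> {"api": "move_arm", "payload": {
  "rows": [
    {"tx": 0, "ty": 0, "tz": 0, "rx": 0, "ry": 0, "rz": 0, "grip": 8},
    {"tx": 0, "ty": 0, "tz": 0, "rx": 0, "ry": 0, "rz": 0, "grip": 8},
    {"tx": 0, "ty": 0, "tz": 0, "rx": 0, "ry": 0, "rz": 0, "grip": 8},
    {"tx": 0, "ty": 0, "tz": 0, "rx": 0, "ry": 0, "rz": 0, "grip": 100},
    {"tx": 0, "ty": 0, "tz": 0, "rx": 0, "ry": 0, "rz": 0, "grip": 100},
    {"tx": 0, "ty": -4, "tz": 0, "rx": 0, "ry": 0, "rz": 0, "grip": 100},
    {"tx": 0, "ty": -4, "tz": 0, "rx": 0, "ry": 0, "rz": 0, "grip": 100},
    {"tx": 0, "ty": -4, "tz": 0, "rx": 0, "ry": 0, "rz": 0, "grip": 100}
  ]
}}

```text
t: 6.38
eef_pos: [658.4, 5.7, 395.4]
tcp_rot: [-1.573, -0.0, -1.729]
ft_force: [0.0, 1.0, -0.3]
opening: 0.436
```

```bash
cat >> h.py <<'E'
NZ=np.array([-.5,0,.866]);E1=np.array([.866,0,.5]);E2=np.array([0,1.,0])
RT=Rn.from_euler('z',YAW)
def Rcap(phi,sign=1):
    b=np.cos(phi)*E1+np.sin(phi)*E2; y=-NZ; x=sign*np.cross(NZ,b); z=np.cross(x,y)
    M=np.c_[x,y,z]; return RT*Rn.from_matrix(M)
def capw(h,y=0): # point h along axis above mouth
    p=np.array([-112,y,266.])+h*NZ; return tw(*p)
E
python3 - <<'E'
from h import *
st();snap('scene','scene6');yang('scene6')
cv2.imwrite('pics/c6.png',cv2.resize(cv2.imread('pics/scene6.png')[130:280,240:400],None,fx=4,fy=4))
P,p=cloud('scene6');hsv=cv2.cvtColor(p,cv2.COLOR_BGR2HSV)
O=(hsv[...,0]<16)&(hsv[...,1]>150)&(P[...,2]>200)&(P[...,0]>400)&(P[...,0]<620)&(abs(P[...,1])<150)
L=np.array([wt(a) for a in P[O]])-[-112,0,266]; Q=np.c_[L@E1,L@E2,L@NZ]
print(len(Q),Q.min(0),Q.max(0))
A=Q[(Q[:,2]>33)&(Q[:,2]<42)]; print(len(A),A.mean(0)); r=cv2.minAreaRect(A[:,:2].astype(np.float32)); print(r)
F=Q[(Q[:,2]>2)&(Q[:,2]<11)]; print(len(F),cv2.minEnclosingCircle(F[:,:2].astype(np.float32)))
u,s,v=np.linalg.svd(A[:,:2]-A[:,:2].mean(0)); print(np.degrees(np.arctan2(v[0,1],v[0,0])),s)
for sg in(1,-1):
  for ph in(-32,40): print(sg,ph,Rcap(np.radians(ph),sg).as_euler('xyz')); 
E
```

```text
t 6.38 tum [ 38.   -0.7 395.4] w [658.4   5.7 395.4] rpy [-1.573 -0.    -1.729] F [ 0.   1.  -0.3] op 0.436 j [-0.09  0.44  1.22 -0.    1.48  1.64]
scene6 peg 109 [ 38.8   5.8 268.5] 127.0 deg left 3.7 v range [ 32.  -4. 232.] [ 44.  11. 299.]
scene6 stripe 52 [-26.2   0.4 263.6] 97.0 deg left 0.3 v range [-45.  -6. 259.] [ -8.   6. 269.]
532 [-32.59388981 -34.18848969   0.31068484] [40.44077356 43.62514899 40.61193567]
81 [ 4.48864154  5.87008    36.71621073]
((4.268999099731445, 4.945029258728027), (17.00511932373047, 49.96370315551758), 71.14102935791016)
265 ((4.4675726890563965, 4.909482955932617), 39.16356658935547)
156.12625427283285 [138.55746073  36.74090752]
1 -32 [-2.0261153  -0.26817245  0.91476487]
1 40 [-1.9872159   0.32721286  2.03921285]
-1 -32 [-1.11547736  0.26817245 -2.22682778]
-1 40 [-1.15437676 -0.32721286 -1.10237981]
```

View pics/c6.png

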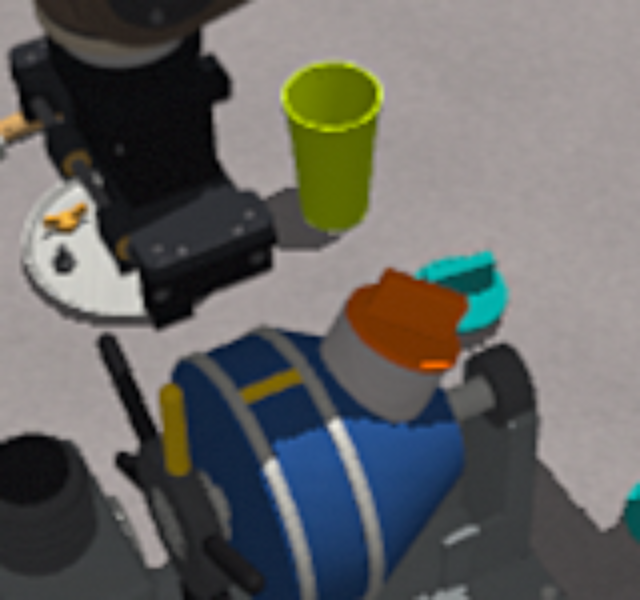

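```bash
python3 - <<'E'
from h import *
plan(capw(130,2),Rcap(np.radians(-22),-1))
E
```

```text
rot first [0.507 0.377 0.098] n 4.2281925587946905 then t cm [  7.26  -8.56 -18.66] n 5.311217446890534 | trans before rot [ -0.3    2.38 -21.64]
```

>>> {"api": "move_arm", "payload": {
  "rows": [
    {"tx": 0, "ty": 0, "tz": 0, "rx": 0.0845, "ry": 0.0628, "rz": 0.0163, "grip": 100},
    {"tx": 0, "ty": 0, "tz": 0, "rx": 0.0845, "ry": 0.0628, "rz": 0.0163, "grip": 100},
    {"tx": 0, "ty": 0, "tz": 0, "rx": 0.0845, "ry": 0.0628, "rz": 0.0163, "grip": 100},
    {"tx": 0, "ty": 0, "tz": 0, "rx": 0.0845, "ry": 0.0628, "rz": 0.0163, "grip": 100},
    {"tx": 0, "ty": 0, "tz": 0, "rx": 0.0845, "ry": 0.0628, "rz": 0.0163, "grip": 100},
    {"tx": 0, "ty": 0, "tz": 0, "rx": 0.0845, "ry": 0.0628, "rz": 0.0163, "grip": 100}
  ]
}}

```text
t: 6.93
eef_pos: [658.5, 5.6, 394.5]
tcp_rot: [-1.086, 0.187, -2.071]
ft_force: [0.8, 0.2, -1.0]
opening: 0.897
```

>>> {"api": "move_arm", "payload": {
  "rows": [
    {"tx": 1.21, "ty": -1.43, "tz": -3.11, "rx": 0, "ry": 0, "rz": 0, "grip": 100},
    {"tx": 1.21, "ty": -1.43, "tz": -3.11, "rx": 0, "ry": 0, "rz": 0, "grip": 100},
    {"tx": 1.21, "ty": -1.43, "tz": -3.11, "rx": 0, "ry": 0, "rz": 0, "grip": 100},
    {"tx": 1.21, "ty": -1.43, "tz": -3.11, "rx": 0, "ry": 0, "rz": 0, "grip": 100},
    {"tx": 1.21, "ty": -1.43, "tz": -3.11, "rx": 0, "ry": 0, "rz": 0, "grip": 100},
    {"tx": 1.21, "ty": -1.43, "tz": -3.11, "rx": 0, "ry": 0, "rz": 0, "grip": 100}
  ]
}}

```text
t: 7.43
eef_pos: [443.4, 42.9, 370.2]
tcp_rot: [-1.09, 0.184, -2.069]
ft_force: [0.9, 0.4, 1.0]
opening: 1.0
```

```bash
python3 - <<'E'
from h import *
st();plan(capw(130,2),Rcap(np.radians(-22),-1));snap('wrist','wrist7')
P,p=cloud('wrist7');hsv=cv2.cvtColor(p,cv2.COLOR_BGR2HSV)
O=(hsv[...,0]<16)&(hsv[...,1]>150)&(P[...,2]>200)&(P[...,0]>400)&(P[...,0]<620)&(abs(P[...,1])<150)
L=np.array([wt(a) for a in P[O]])-[-112,0,266]; Q=np.c_[L@E1,L@E2,L@NZ]
print(len(Q),Q.min(0),Q.max(0))
A=Q[(Q[:,2]>30)&(Q[:,2]<42)]; print(len(A),A.mean(0)); r=cv2.minAreaRect(A[:,:2].astype(np.float32)); print(r)
F=Q[(Q[:,2]>2)&(Q[:,2]<11)]; print(len(F),cv2.minEnclosingCircle(F[:,:2].astype(np.float32)))
u,s,v=np.linalg.svd(A[:,:2]-A[:,:2].mean(0)); print(np.degrees(np.arctan2(v[0,1],v[0,0])),s)
E
```

```text
t 7.43 tum [-180.1    1.7  370.2] w [443.4  42.9 370.2] rpy [-1.09   0.184 -2.069] F [0.9 0.4 1. ] op 1.0 j [-0.01 -0.08  2.03 -0.12  0.69  2.18]
rot first [0.01  0.    0.005] n 0.08409645374618085 then t cm [-0.29 -0.57  0.63] n 0.2190328998168623 | trans before rot [-0.28 -0.58  0.62]
4384 [-57.01114354 -80.081908   -61.56478805] [ 52.90375243  56.89179954 233.03154118]
1092 [-1.17486989  1.0566839  36.55286496]
((-0.4620342254638672, 0.760589599609375), (14.000287055969238, 55.61174392700195), 64.32637786865234)
2687 ((-1.2792062759399414, 0.751146137714386), 37.647186279296875)
154.4946611991028 [587.17906014 152.5658124 ]
```

View pics/wrist7.png

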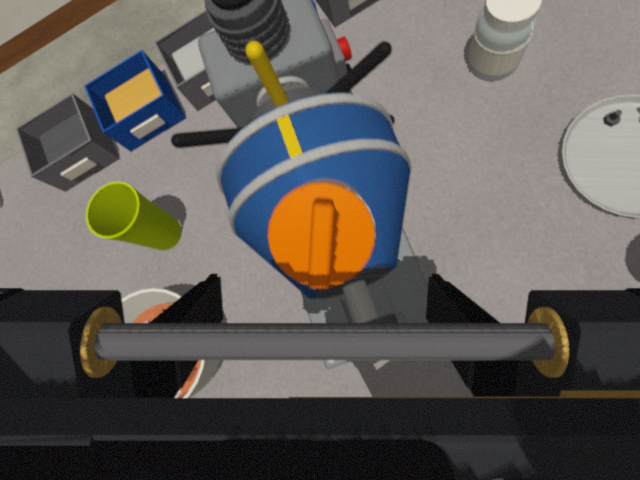

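```bash
python3 - <<'E'
from h import *
o=RT.apply(-1*E1)
plan(capw(31,1)+o,Rcap(np.radians(-25.5),-1))
E
```

```text
rot first [0.012 0.062 0.006] n 0.5158601353685679 then t cm [-0.43  9.51  1.04] n 2.3362973089370227 | trans before rot [-0.41  9.5   1.18]
```

>>> {"api": "move_arm", "payload": {
  "rows": [
    {"tx": -0.43, "ty": 0, "tz": 1.1, "rx": 0.012, "ry": 0.062, "rz": 0.006, "grip": 100},
    {"tx": 0, "ty": 3, "tz": 0, "rx": 0, "ry": 0, "rz": 0, "grip": 100},
    {"tx": 0, "ty": 3, "tz": 0, "rx": 0, "ry": 0, "rz": 0, "grip": 80},
    {"tx": 0, "ty": 2, "tz": 0, "rx": 0, "ry": 0, "rz": 0, "grip": 60}
  ]
}}

```text
t: 7.82
eef_pos: [495.4, 34.5, 305.8]
tcp_rot: [-1.089, 0.218, -2.122]
ft_force: [1.2, 0.2, -0.2]
opening: 0.913
```

```bash
python3 - <<'E'
from h import *
o=RT.apply(-1*E1)
st();plan(capw(31,1)+o,Rcap(np.radians(-25.5),-1));snap('wrist','wrist8')
E
```

```text
t 7.82 tum [-127.5    1.7  305.8] w [495.4  34.5 305.8] rpy [-1.089  0.218 -2.122] F [ 1.2  0.2 -0.2] op 0.913 j [-0.03  0.08  2.06 -0.14  0.48  2.25]
rot first [-0.002 -0.    -0.001] n 0.014931990409538961 then t cm [ 0.39  1.12 -0.64] n 0.32905239595290775 | trans before rot [ 0.39  1.12 -0.65]
```

View pics/wrist8.png

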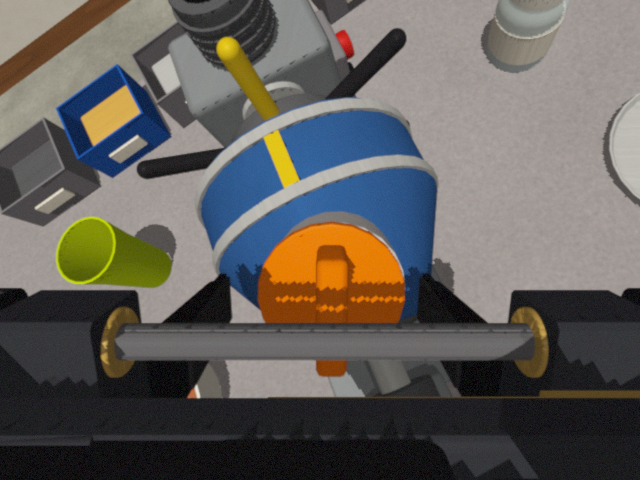

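>>> {"api": "move_arm", "payload": {
  "rows": [
    {"tx": 0.39, "ty": 0.5, "tz": -0.64, "rx": 0, "ry": 0, "rz": 0, "grip": 60},
    {"tx": 0, "ty": 0.6, "tz": 0, "rx": 0, "ry": 0, "rz": 0, "grip": 45},
    {"tx": 0, "ty": 0, "tz": 0, "rx": 0, "ry": 0, "rz": 0, "grip": 30},
    {"tx": 0, "ty": 0, "tz": 0, "rx": 0, "ry": 0, "rz": 0, "grip": 20},
    {"tx": 0, "ty": 0, "tz": 0, "rx": 0, "ry": 0, "rz": 0, "grip": 15},
    {"tx": 0, "ty": 0, "tz": 0, "rx": 0, "ry": 0, "rz": 0, "grip": 10},
    {"tx": 0, "ty": 0, "tz": 0, "rx": 0, "ry": 0, "rz": 0, "grip": 0},
    {"tx": 0, "ty": 0, "tz": 0, "rx": 0, "ry": 0, "rz": 0, "grip": 0},
    {"tx": 0, "ty": 0, "tz": 0, "rx": 0, "ry": 0, "rz": 0, "grip": 0}
  ]
}}

```text
t: 8.62
eef_pos: [494.2, 34.1, 294.7]
tcp_rot: [-1.087, 0.219, -2.122]
ft_force: [-0.6, 0.8, -1.0]
opening: 0.244
```

```bash
python3 - <<'E'
from h import *
o=RT.apply(-1*E1)
st();plan(capw(31,1)+o,Rcap(np.radians(-25.5),-1));snap('wrist','wrist9')
E
```

```text
t 8.62 tum [-128.6    1.1  294.7] w [494.2  34.1 294.7] rpy [-1.087  0.219 -2.122] F [-0.6  0.8 -1. ] op 0.244 j [-0.03  0.09  2.08 -0.15  0.45  2.26]
rot first [-0.003 -0.    -0.002] n 0.024178268528016973 then t cm [ 0.05  0.22 -0.08] n 0.05732380687312439 | trans before rot [ 0.05  0.21 -0.08]
```

View pics/wrist9.png

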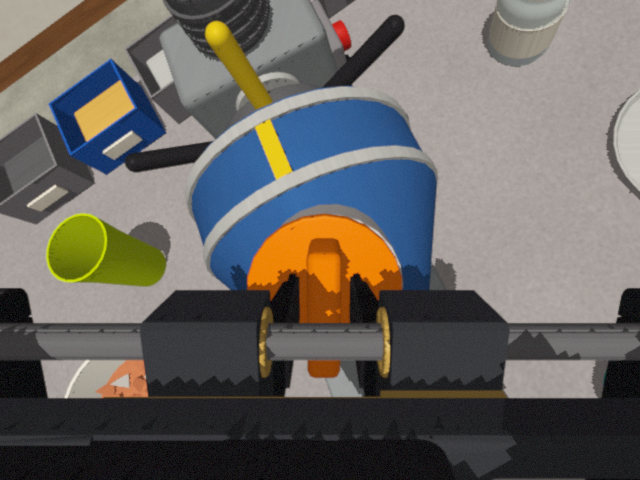

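>>> {"api": "move_arm", "payload": {
  "rows": [
    {"tx": 0, "ty": 0, "tz": 0, "rx": 0, "ry": 0, "rz": 0, "grip": 0},
    {"tx": 0, "ty": 0, "tz": 0, "rx": 0, "ry": 0, "rz": 0, "grip": 0},
    {"tx": 0, "ty": 0, "tz": 0, "rx": 0, "ry": 0, "rz": 0, "grip": 0},
    {"tx": 0, "ty": 0, "tz": 0, "rx": 0, "ry": 0, "rz": 0, "grip": 0}
  ]
}}

```text
t: 9.0
eef_pos: [494.1, 34.0, 294.6]
tcp_rot: [-1.088, 0.219, -2.122]
ft_force: [-3.9, -1.1, 3.4]
opening: 0.145
```

```bash
python3 - <<'E'
from h import *
st();print(env.state()['moment'])
E
```

```text
t 9.0 tum [-128.7    1.   294.6] w [494.1  34.  294.6] rpy [-1.088  0.219 -2.122] F [-3.9 -1.1  3.4] op 0.145 j [-0.03  0.09  2.08 -0.15  0.45  2.26]
[-0.20155046  0.59347917 -0.18964868]
```

Gripped (opening 13.8 mm). Twist anticlockwise.

>>> {"api": "move_arm", "payload": {
  "rows": [
    {"tx": 0, "ty": 0, "tz": 0, "rx": 0, "ry": -0.05, "rz": 0, "grip": 0},
    {"tx": 0, "ty": 0, "tz": 0, "rx": 0, "ry": -0.1, "rz": 0, "grip": 0},
    {"tx": 0, "ty": 0, "tz": 0, "rx": 0, "ry": -0.1, "rz": 0, "grip": 0},
    {"tx": 0, "ty": 0, "tz": 0, "rx": 0, "ry": -0.1, "rz": 0, "grip": 0},
    {"tx": 0, "ty": 0, "tz": 0, "rx": 0, "ry": -0.1, "rz": 0, "grip": 0},
    {"tx": 0, "ty": 0, "tz": 0, "rx": 0, "ry": 0, "rz": 0, "grip": 0}
  ]
}}

```text
t: 9.5
eef_pos: [493.2, 34.1, 293.9]
tcp_rot: [-1.047, -0.005, -1.722]
ft_force: [-7.6, 0.8, 5.7]
opening: 0.15
```

```bash
python3 - <<'E'
from h import *
st();print(env.state()['moment'])
E
```

```text
t 9.5 tum [-129.7    1.   293.9] w [493.2  34.1 293.9] rpy [-1.047 -0.005 -1.722] F [-7.6  0.8  5.7] op 0.15 j [-0.03  0.09  2.08 -0.15  0.45  1.8 ]
[-0.20298302  1.02559103 -0.25521516]
```

>>> {"api": "move_arm", "payload": {
  "rows": [
    {"tx": 0, "ty": -0.1, "tz": 0, "rx": 0, "ry": -0.1, "rz": 0, "grip": 0},
    {"tx": 0, "ty": 0, "tz": 0, "rx": 0, "ry": -0.1, "rz": 0, "grip": 0},
    {"tx": 0, "ty": 0, "tz": 0, "rx": 0, "ry": -0.1, "rz": 0, "grip": 0},
    {"tx": 0, "ty": 0, "tz": 0, "rx": 0, "ry": -0.1, "rz": 0, "grip": 0},
    {"tx": 0, "ty": 0, "tz": 0, "rx": 0, "ry": -0.1, "rz": 0, "grip": 0},
    {"tx": 0, "ty": 0, "tz": 0, "rx": 0, "ry": -0.1, "rz": 0, "grip": 0},
    {"tx": 0, "ty": 0, "tz": 0, "rx": 0, "ry": -0.04, "rz": 0, "grip": 0},
    {"tx": 0, "ty": 0, "tz": 0, "rx": 0, "ry": 0, "rz": 0, "grip": 0}
  ]
}}

```text
t: 10.17
eef_pos: [493.8, 34.1, 295.1]
tcp_rot: [-1.136, -0.307, -1.153]
ft_force: [-0.3, -0.3, -0.0]
opening: 0.144
```

```bash
python3 - <<'E'
from h import *
st();s=env.state();print(s['moment']); n=RT.apply(NZ); print('mom axis',s['moment']@n,'phi', np.degrees((Rcap(0,-1).inv()*Rn.from_euler('xyz',s['tcp_rot'])).as_rotvec()))
E
```

```text
t 10.17 tum [-129.     1.1  295.1] w [493.8  34.1 295.1] rpy [-1.136 -0.307 -1.153] F [-0.3 -0.3 -0. ] op 0.144 j [-0.03  0.09  2.08 -0.15  0.45  1.17]
[-0.06975433  0.29614314 -0.03668211]
mom axis 0.02625548159795458 phi [ 1.69095754e-01 -3.70326236e+01 -2.72367338e-02]
```

>>> {"api": "move_arm", "payload": {
  "rows": [
    {"tx": 0, "ty": 0, "tz": 0, "rx": 0, "ry": -0.03, "rz": 0, "grip": 0},
    {"tx": 0, "ty": 0, "tz": 0, "rx": 0, "ry": -0.03, "rz": 0, "grip": 0},
    {"tx": 0, "ty": 0, "tz": 0, "rx": 0, "ry": 0, "rz": 0, "grip": 0}
  ]
}}

```text
t: 10.42
eef_pos: [494.2, 33.9, 295.5]
tcp_rot: [-1.153, -0.332, -1.098]
ft_force: [2.2, -3.3, 0.4]
opening: 0.144
```

```bash
python3 - <<'E'
from h import *
st();s=env.state();print(s['moment']); n=RT.apply(NZ); print('mom axis',s['moment']@n,'phi', np.degrees((Rcap(0,-1).inv()*Rn.from_euler('xyz',s['tcp_rot'])).as_rotvec()))
snap('wrist','wrist10')
E
```

```text
t 10.42 tum [-128.6    0.9  295.5] w [494.2  33.9 295.5] rpy [-1.153 -0.332 -1.098] F [ 2.2 -3.3  0.4] op 0.144 j [-0.03  0.09  2.08 -0.15  0.45  1.11]
[-0.49801213 -0.22221745 -0.3978053 ]
mom axis -0.1163754535830539 phi [  0.2316661  -40.33164146  -0.06405579]
```

View pics/wrist10.png

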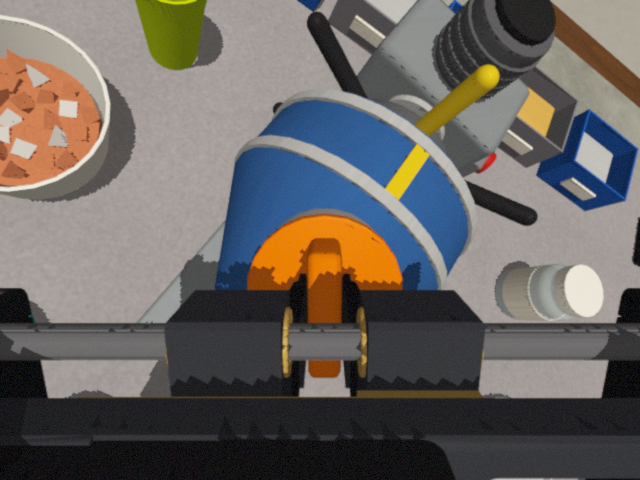

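>>> {"api": "move_arm", "payload": {
  "rows": [
    {"tx": 0, "ty": 0, "tz": 0, "rx": 0, "ry": 0.03, "rz": 0, "grip": 0},
    {"tx": 0, "ty": -0.5, "tz": 0, "rx": 0, "ry": 0, "rz": 0, "grip": 0},
    {"tx": 0, "ty": -0.7, "tz": 0, "rx": 0, "ry": 0, "rz": 0, "grip": 0},
    {"tx": 0, "ty": -1, "tz": 0, "rx": 0, "ry": 0, "rz": 0, "grip": 0},
    {"tx": 0, "ty": -1, "tz": 0, "rx": 0, "ry": 0, "rz": 0, "grip": 0},
    {"tx": 0, "ty": -1, "tz": 0, "rx": 0, "ry": 0, "rz": 0, "grip": 0},
    {"tx": 0, "ty": -1, "tz": 0, "rx": 0, "ry": 0, "rz": 0, "grip": 0},
    {"tx": 0, "ty": -1, "tz": 0, "rx": 0, "ry": 0, "rz": 0, "grip": 0},
    {"tx": 0, "ty": -1, "tz": 0, "rx": 0, "ry": 0, "rz": 0, "grip": 0}
  ]
}}

```text
t: 11.22
eef_pos: [457.1, 40.1, 358.9]
tcp_rot: [-1.143, -0.319, -1.126]
ft_force: [-0.7, -0.8, -0.5]
opening: 0.15
```

```bash
python3 - <<'E'
from h import *
st();snap('scene','scene11');yang('scene11');snap('wrist','wrist11')
p=np.hstack([cv2.imread('pics/scene11.png')[100:340,200:420],cv2.imread('pics/wrist11.png')[::2,::2]]); cv2.imwrite('pics/a11.png',cv2.resize(p,None,fx=1.4,fy=1.4))
E
```

```text
t 11.22 tum [-166.2    1.1  358.9] w [457.1  40.1 358.9] rpy [-1.143 -0.319 -1.126] F [-0.7 -0.8 -0.5] op 0.15 j [-0.02 -0.05  2.03 -0.12  0.64  1.12]
scene11 peg 108 [ 38.7   6.  269.3] 128.0 deg left 3.8 v range [ 32.  -2. 234.] [ 44.  11. 300.]
scene11 stripe 49 [-26.1   0.3 263.6] 96.0 deg left 0.2 v range [-45.  -6. 258.] [ -8.   7. 267.]
```

View pics/a11.png

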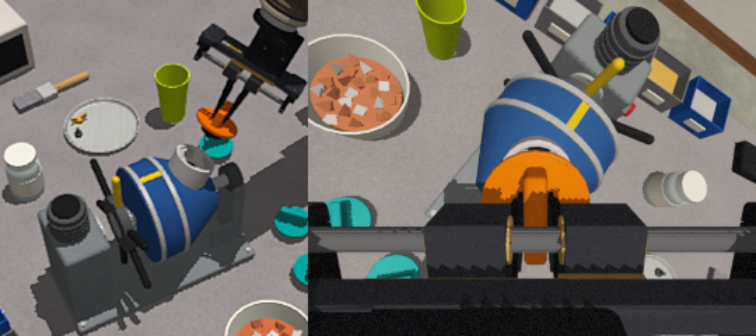

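```bash
python3 - <<'E'
from h import *
snap('top','top11')
def ray(fn,u,v,zz):
    z=np.load('pics/'+fn+'.npz'); d=z['R']@np.array([(u-z['cx'])/z['f'],-(v-z['cy'])/z['f'],-1]); return z['eye']+d*(zz-z['eye'][2])/d[2]
for fn in('scene0','scene11','top0','top11'):
    P,p=cloud(fn);hsv=cv2.cvtColor(p,cv2.COLOR_BGR2HSV)
    M=(hsv[...,0]>28)&(hsv[...,0]<42)&(hsv[...,1]>150)&(P[...,2]>112)&(P[...,2]<130)&(P[...,1]<-100)
    if M.sum()>5: print(fn,'cup_b rim',M.sum(),cv2.minEnclosingCircle(P[M][:,:2].astype(np.float32)))
    N=(P[...,2]>8)&(P[...,2]<18)&(abs(P[...,0]-476)<95)&(abs(P[...,1]+355)<95)&(hsv[...,1]<60)
    if N.sum()>20: print(fn,'dish rim',N.sum(),cv2.minEnclosingCircle(P[N][:,:2].astype(np.float32)))
    G=(hsv[...,0]>15)&(hsv[...,0]<27)&(hsv[...,1]>140)&(P[...,2]>10)&(P[...,2]<40)&(abs(P[...,0]-476)<85)&(abs(P[...,1]+355)<85)
    if G.sum()>4: print(fn,'nut',G.sum(),P[G].mean(0))
cv2.imwrite('pics/c11.png',cv2.resize(cv2.imread('pics/top11.png')[130:350,320:560],None,fx=2.7,fy=2.7))
E
```

```text
scene0 cup_b rim 127 ((327.618896484375, -289.6994934082031), 42.48859405517578)
scene0 dish rim 428 ((480.0837097167969, -344.7947692871094), 116.23487854003906)
scene0 nut 31 [ 508.86021214 -397.50466572   16.72784431]
scene11 cup_b rim 132 ((324.5425109863281, -287.7191162109375), 41.25546646118164)
scene11 dish rim 429 ((476.3410949707031, -352.03619384765625), 103.05599975585938)
scene11 nut 32 [ 509.19307408 -396.91200782   17.16870117]
top0 cup_b rim 166 ((324.7745666503906, -289.7581787109375), 37.95014190673828)
top0 dish rim 528 ((475.53778076171875, -352.4065856933594), 84.80534362792969)
top0 nut 41 [ 506.37955287 -397.3874298    16.00815364]
top11 cup_b rim 167 ((325.23504638671875, -289.05615234375), 38.50640106201172)
top11 dish rim 512 ((475.4011535644531, -352.15814208984375), 84.95154571533203)
top11 nut 41 [ 506.30709239 -397.10586201   16.23372565]
```

View pics/c11.png

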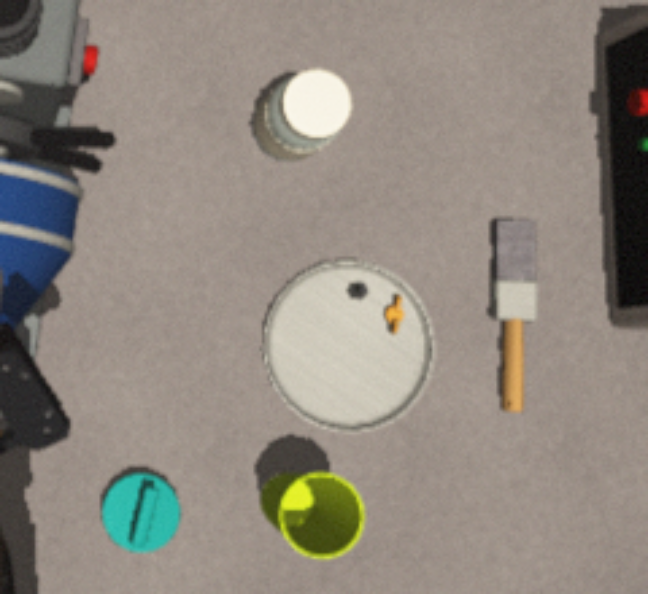

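```bash
python3 - <<'E'
from h import *
plan(np.array([459,-340,150.]),Rdown(-1.1))
E
```

```text
rot first [-0.421  0.043  0.32 ] n 3.5057518549448257 then t cm [ 33.94  20.87 -17.11] n 10.575809460092394 | trans before rot [ 26.06  21.11 -27.48]
```

>>> {"api": "move_arm", "payload": {
  "rows": [
    {"tx": 0, "ty": 0, "tz": 0, "rx": -0.0842, "ry": 0.0086, "rz": 0.064, "grip": 0},
    {"tx": 0, "ty": 0, "tz": 0, "rx": -0.0842, "ry": 0.0086, "rz": 0.064, "grip": 0},
    {"tx": 0, "ty": 0, "tz": 0, "rx": -0.0842, "ry": 0.0086, "rz": 0.064, "grip": 0},
    {"tx": 0, "ty": 0, "tz": 0, "rx": -0.0842, "ry": 0.0086, "rz": 0.064, "grip": 0},
    {"tx": 0, "ty": 0, "tz": 0, "rx": -0.0842, "ry": 0.0086, "rz": 0.064, "grip": 0}
  ]
}}

```text
t: 11.78
eef_pos: [458.0, 40.0, 357.8]
tcp_rot: [-1.577, 0.004, -1.101]
ft_force: [0.7, -0.7, -1.3]
opening: 0.145
```

>>> {"api": "move_arm", "payload": {
  "rows": [
    {"tx": 1.7, "ty": 0, "tz": -0.85, "rx": 0, "ry": 0, "rz": 0, "grip": 0},
    {"tx": 3.5, "ty": 0, "tz": -1.75, "rx": 0, "ry": 0, "rz": 0, "grip": 0},
    {"tx": 3.5, "ty": 0, "tz": -1.75, "rx": 0, "ry": 0, "rz": 0, "grip": 0},
    {"tx": 3.5, "ty": 0, "tz": -1.75, "rx": 0, "ry": 0, "rz": 0, "grip": 0},
    {"tx": 3.5, "ty": 0, "tz": -1.75, "rx": 0, "ry": 0, "rz": 0, "grip": 0},
    {"tx": 3.5, "ty": 0, "tz": -1.75, "rx": 0, "ry": 0, "rz": 0, "grip": 0},
    {"tx": 3.5, "ty": 0, "tz": -1.75, "rx": 0, "ry": 0, "rz": 0, "grip": 0},
    {"tx": 3.5, "ty": 0, "tz": -1.75, "rx": 0, "ry": 0, "rz": 0, "grip": 0},
    {"tx": 3.5, "ty": 0, "tz": -1.75, "rx": 0, "ry": 0, "rz": 0, "grip": 0},
    {"tx": 2.5, "ty": 0, "tz": -1.3, "rx": 0, "ry": 0, "rz": 0, "grip": 0}
  ]
}}

```text
t: 12.62
eef_pos: [459.5, -323.4, 357.0]
tcp_rot: [-1.574, 0.001, -1.102]
ft_force: [0.2, -0.2, -0.0]
opening: 0.148
```

```bash
python3 - <<'E'
from h import *
st();plan(np.array([459,-340,150.]),Rdown(-1.1));snap('scene','scene12');snap('wrist','wrist12')
p=np.hstack([cv2.imread('pics/scene12.png')[50:290,200:420],cv2.imread('pics/wrist12.png')[::2,::2]]); cv2.imwrite('pics/a12.png',cv2.resize(p,None,fx=1.4,fy=1.4))
E
```

```text
t 12.62 tum [-105.9 -357.3  357. ] w [ 459.5 -323.4  357. ] rpy [-1.574e+00  1.000e-03 -1.102e+00] F [ 0.2 -0.2 -0. ] op 0.148 j [-0.73  0.3   1.53 -0.    1.31  0.37]
rot first [ 0.003 -0.002 -0.001] n 0.02253626671835927 then t cm [ 1.45 20.7  -0.8 ] n 5.064076404429116 | trans before rot [ 1.48 20.7  -0.74]
```

View pics/a12.png

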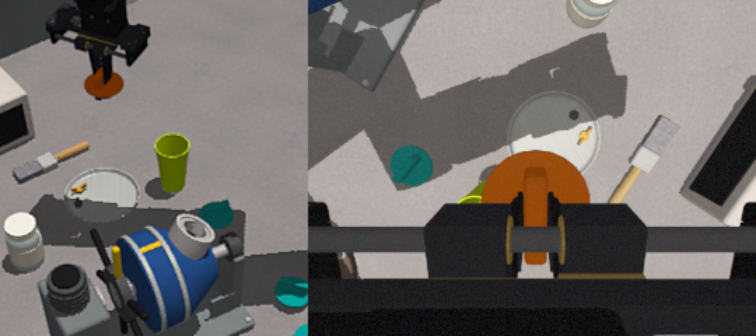

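>>> {"api": "move_arm", "payload": {
  "rows": [
    {"tx": 0.2, "ty": 3.5, "tz": 0, "rx": 0, "ry": 0, "rz": 0, "grip": 0},
    {"tx": 0, "ty": 3.5, "tz": 0, "rx": 0, "ry": 0, "rz": 0, "grip": 0},
    {"tx": 0, "ty": 3.5, "tz": 0, "rx": 0, "ry": 0, "rz": 0, "grip": 0},
    {"tx": 0, "ty": 3.5, "tz": 0, "rx": 0, "ry": 0, "rz": 0, "grip": 0},
    {"tx": 0, "ty": 3.5, "tz": 0, "rx": 0, "ry": 0, "rz": 0, "grip": 0},
    {"tx": 0, "ty": 3.5, "tz": 0, "rx": 0, "ry": 0, "rz": 0, "grip": 0},
    {"tx": 0, "ty": 3, "tz": 0, "rx": 0, "ry": 0, "rz": 0, "grip": 0},
    {"tx": 0, "ty": 0, "tz": 0, "rx": 0, "ry": 0, "rz": 0, "grip": 0},
    {"tx": 0, "ty": 0, "tz": 0, "rx": 0, "ry": 0, "rz": 0, "grip": 0}
  ]
}}

```text
t: 13.47
eef_pos: [460.1, -321.6, 117.1]
tcp_rot: [-1.574, 0.003, -1.1]
ft_force: [0.9, -0.8, -0.4]
opening: 0.147
```

```bash
python3 - <<'E'
from h import *
st();plan(np.array([459,-340,66.]),Rdown(-1.1));snap('scene','scene13');snap('wrist','wrist13')
p=np.hstack([cv2.imread('pics/scene13.png')[50:290,200:420],cv2.imread('pics/wrist13.png')[::2,::2]]); cv2.imwrite('pics/a13.png',cv2.resize(p,None,fx=1.4,fy=1.4))
E
```

```text
t 13.47 tum [-105.6 -355.4  117.1] w [ 460.1 -321.6  117.1] rpy [-1.574  0.003 -1.1  ] F [ 0.9 -0.8 -0.4] op 0.147 j [-0.73  0.55  1.83 -0.    0.77  0.38]
rot first [ 0.003 -0.    -0.003] n 0.027226444976292025 then t cm [ 1.59  5.11 -0.94] n 1.3262344517942488 | trans before rot [ 1.61  5.11 -0.92]
```

View pics/a13.png

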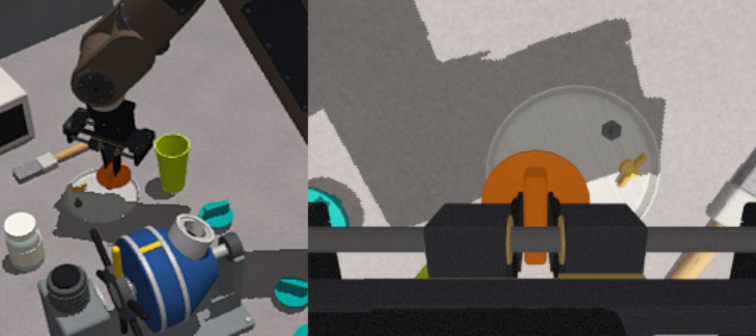

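>>> {"api": "move_arm", "payload": {
  "rows": [
    {"tx": 0.8, "ty": 0.5, "tz": -0.47, "rx": 0, "ry": 0, "rz": 0, "grip": 0},
    {"tx": 0.8, "ty": 1, "tz": -0.47, "rx": 0.003, "ry": 0, "rz": -0.003, "grip": 0},
    {"tx": 0, "ty": 1.2, "tz": 0, "rx": 0, "ry": 0, "rz": 0, "grip": 0},
    {"tx": 0, "ty": 1.2, "tz": 0, "rx": 0, "ry": 0, "rz": 0, "grip": 0},
    {"tx": 0, "ty": 1, "tz": 0, "rx": 0, "ry": 0, "rz": 0, "grip": 0},
    {"tx": 0, "ty": 0.5, "tz": 0, "rx": 0, "ry": 0, "rz": 0, "grip": 0},
    {"tx": 0, "ty": 0, "tz": 0, "rx": 0, "ry": 0, "rz": 0, "grip": 0},
    {"tx": 0, "ty": 0, "tz": 0, "rx": 0, "ry": 0, "rz": 0, "grip": 0}
  ]
}}

```text
t: 14.23
eef_pos: [459.3, -341.2, 63.9]
tcp_rot: [-1.57, -0.003, -1.101]
ft_force: [-0.3, 0.1, -0.3]
opening: 0.143
```

```bash
python3 - <<'E'
from h import *
st();plan(np.array([459,-340,54.]),Rdown(-1.1));snap('scene','scene14')
P,p=cloud('scene14');hsv=cv2.cvtColor(p,cv2.COLOR_BGR2HSV)
O=(hsv[...,0]<16)&(hsv[...,1]>150)&(P[...,2]>5)&(P[...,2]<120)&(abs(P[...,0]-459)<60)&(abs(P[...,1]+340)<60)
Q=P[O]; print(O.sum(),Q.min(0),Q.max(0)); 
F=Q[Q[:,2]<45]; print(len(F),np.percentile(F[:,2],[5,50,95]),cv2.minEnclosingCircle(F[:,:2].astype(np.float32)))
A=np.c_[F[:,:2]-[459,-340],np.ones(len(F))]; print(np.linalg.lstsq(A,F[:,2],rcond=None)[0])
cv2.imwrite('pics/a14.png',cv2.resize(p[130:260,200:360],None,fx=4,fy=4))
E
```

```text
t 14.23 tum [-103.3 -374.9   63.9] w [ 459.3 -341.2   63.9] rpy [-1.57  -0.003 -1.101] F [-0.3  0.1 -0.3] op 0.143 j [-0.75  0.64  1.84 -0.    0.66  0.35]
rot first [-0.001 -0.001  0.003] n 0.021612480629315544 then t cm [-0.12  0.99  0.03] n 0.2420474420867229 | trans before rot [-0.12  0.98  0.03]
304 [ 423.800378   -390.33382703    6.54439462] [ 496.60437727 -299.61220353   73.38429027]
219 [32.52776033 38.28128898 43.31221059] ((466.45660400390625, -345.28070068359375), 45.677459716796875)
[1.89109780e-02 2.39114723e-02 3.76041129e+01]
```

View pics/a14.png

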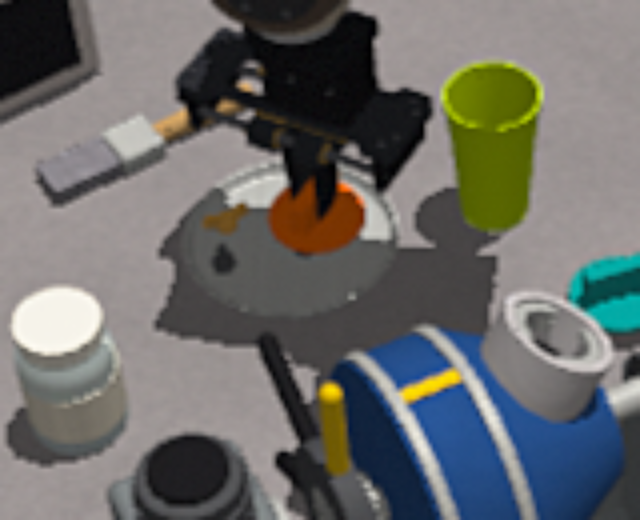

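>>> {"api": "move_arm", "payload": {
  "rows": [
    {"tx": 0, "ty": 0.4, "tz": 0, "rx": 0, "ry": 0, "rz": 0, "grip": 0},
    {"tx": 0, "ty": 0.4, "tz": 0, "rx": 0, "ry": 0, "rz": 0, "grip": 0},
    {"tx": 0, "ty": 0, "tz": 0, "rx": 0, "ry": 0, "rz": 0, "grip": 0}
  ]
}}

```text
t: 14.53
eef_pos: [459.1, -340.8, 55.3]
tcp_rot: [-1.57, -0.002, -1.1]
ft_force: [-0.2, -0.7, -0.6]
opening: 0.147
```

>>> {"api": "move_arm", "payload": {
  "rows": [
    {"tx": 0, "ty": 0.1, "tz": 0, "rx": 0, "ry": 0, "rz": 0, "grip": 0},
    {"tx": 0, "ty": 0.1, "tz": 0, "rx": 0, "ry": 0, "rz": 0, "grip": 0},
    {"tx": 0, "ty": 0, "tz": 0, "rx": 0, "ry": 0, "rz": 0, "grip": 0}
  ]
}}

```text
t: 14.78
eef_pos: [459.3, -340.9, 53.8]
tcp_rot: [-1.57, -0.003, -1.1]
ft_force: [-0.0, 0.6, 0.2]
opening: 0.14
```

>>> {"api": "move_arm", "payload": {
  "rows": [
    {"tx": 0, "ty": 0.1, "tz": 0, "rx": 0, "ry": 0, "rz": 0, "grip": 0},
    {"tx": 0, "ty": 0, "tz": 0, "rx": 0, "ry": 0, "rz": 0, "grip": 0}
  ]
}}

```text
t: 14.95
eef_pos: [459.4, -341.1, 53.7]
tcp_rot: [-1.57, -0.003, -1.1]
ft_force: [-2.4, 1.5, 9.7]
opening: 0.145
```

>>> {"api": "move_arm", "payload": {
  "rows": [
    {"tx": 0, "ty": 0.1, "tz": 0, "rx": 0, "ry": 0, "rz": 0, "grip": 0},
    {"tx": 0, "ty": 0, "tz": 0, "rx": 0, "ry": 0, "rz": 0, "grip": 0}
  ]
}}

```text
t: 15.12
eef_pos: [459.4, -341.1, 53.6]
tcp_rot: [-1.57, -0.004, -1.1]
ft_force: [-5.0, 3.6, 22.2]
opening: 0.145
```

>>> {"api": "move_arm", "payload": {
  "rows": [
    {"tx": 0, "ty": -0.15, "tz": 0, "rx": 0, "ry": 0, "rz": 0, "grip": 0},
    {"tx": 0, "ty": 0, "tz": 0, "rx": 0, "ry": 0, "rz": 0, "grip": 20},
    {"tx": 0, "ty": 0, "tz": 0, "rx": 0, "ry": 0, "rz": 0, "grip": 30},
    {"tx": 0, "ty": 0, "tz": 0, "rx": 0, "ry": 0, "rz": 0, "grip": 40},
    {"tx": 0, "ty": 0, "tz": 0, "rx": 0, "ry": 0, "rz": 0, "grip": 45},
    {"tx": 0, "ty": 0, "tz": 0, "rx": 0, "ry": 0, "rz": 0, "grip": 45},
    {"tx": 0, "ty": 0, "tz": 0, "rx": 0, "ry": 0, "rz": 0, "grip": 45}
  ]
}}

```text
t: 15.7
eef_pos: [459.2, -340.9, 53.1]
tcp_rot: [-1.57, -0.002, -1.1]
ft_force: [-0.8, 0.2, -0.1]
opening: 0.439
```

```bash
python3 - <<'E'
from h import *
st();snap('wrist','wrist15')
E
```

```text
t 15.7 tum [-103.4 -374.6   53.1] w [ 459.2 -340.9   53.1] rpy [-1.57  -0.002 -1.1  ] F [-0.8  0.2 -0.1] op 0.439 j [-0.75  0.66  1.85 -0.    0.63  0.35]
```

View pics/wrist15.png

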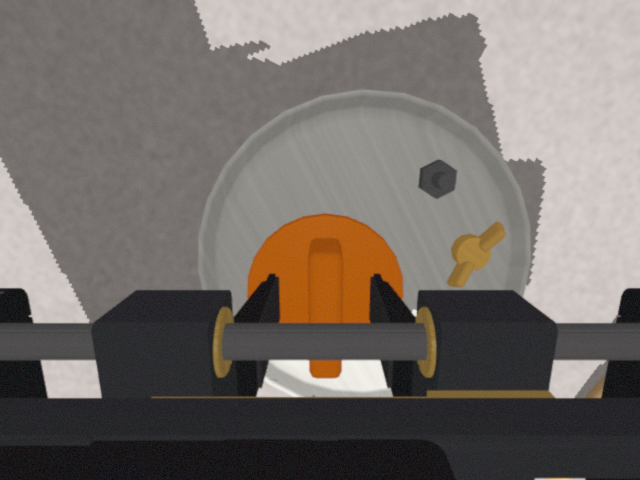

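Released, standing clear of the hardware. Rise straight up.

>>> {"api": "move_arm", "payload": {
  "rows": [
    {"tx": 0, "ty": -1, "tz": 0, "rx": 0, "ry": 0, "rz": 0, "grip": 45},
    {"tx": 0, "ty": -2, "tz": 0, "rx": 0, "ry": 0, "rz": 0, "grip": 45},
    {"tx": 0, "ty": -3, "tz": 0, "rx": 0, "ry": 0, "rz": 0, "grip": 45},
    {"tx": 0, "ty": -3, "tz": 0, "rx": 0, "ry": 0, "rz": 0, "grip": 45},
    {"tx": 0, "ty": -4, "tz": 0, "rx": 0, "ry": 0, "rz": 0, "grip": 45},
    {"tx": 0, "ty": -4, "tz": 0, "rx": 0, "ry": 0, "rz": 0, "grip": 45},
    {"tx": 0, "ty": -3, "tz": 0, "rx": 0, "ry": 0, "rz": 0, "grip": 45},
    {"tx": 0, "ty": 0, "tz": 0, "rx": 0, "ry": 0, "rz": 0, "grip": 45},
    {"tx": 0, "ty": 0, "tz": 0, "rx": 0, "ry": 0, "rz": 0, "grip": 45}
  ]
}}

```text
t: 16.5
eef_pos: [459.1, -340.6, 255.5]
tcp_rot: [-1.569, -0.006, -1.1]
ft_force: [0.2, 0.4, -0.9]
opening: 0.447
```

```bash
python3 - <<'E'
from h import *
st();snap('scene','scene16');yang('scene16');snap('wrist','wrist16')
for fn in('scene16','wrist16'):
    P,p=cloud(fn);hsv=cv2.cvtColor(p,cv2.COLOR_BGR2HSV)
    O=(hsv[...,0]<16)&(hsv[...,1]>180)&(P[...,2]>20)&(P[...,2]<70)&(abs(P[...,0]-459)<60)&(abs(P[...,1]+340)<60)
    Q=P[O];F=Q[(Q[:,2]<35)]; print(fn,len(F),np.percentile(F[:,2],[5,50,95]),cv2.minEnclosingCircle(F[:,:2].astype(np.float32)),'top',np.percentile(Q[:,2],98))
    A=np.c_[F[:,:2]-[459,-340],np.ones(len(F))]; print(np.linalg.lstsq(A,F[:,2],rcond=None)[0])
p=np.hstack([cv2.imread('pics/scene16.png')[50:290,200:420],cv2.imread('pics/wrist16.png')[::2,::2]]); cv2.imwrite('pics/a16.png',cv2.resize(p,None,fx=1.4,fy=1.4))
E
```

```text
t 16.5 tum [-103.6 -374.4  255.5] w [ 459.1 -340.6  255.5] rpy [-1.569 -0.006 -1.1  ] F [ 0.2  0.4 -0.9] op 0.447 j [-0.75  0.39  1.67 -0.    1.08  0.35]
scene16 peg 108 [ 38.9   6.  268.6] 126.0 deg left 3.8 v range [ 32.  -5. 232.] [ 44.  12. 298.]
scene16 stripe 50 [-26.3   0.4 263.6] 95.0 deg left 0.2 v range [-44.  -8. 259.] [ -8.   8. 267.]
scene16 225 [22.75515444 28.05155791 33.161887  ] ((463.1376037597656, -337.85516357421875), 39.42029571533203) top 60.565567919579
[8.34255013e-03 2.22272133e-02 2.78776780e+01]
wrist16 2238 [26.56714143 27.86473353 29.11366905] ((459.4210205078125, -341.516357421875), 36.998714447021484) top 58.839962023036215
[-4.11770498e-03 -4.40453816e-03  2.79317436e+01]
```

View pics/a16.png

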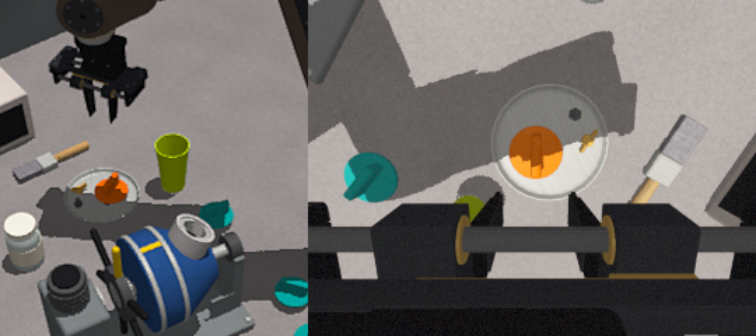

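Flange top is at 28 mm (underside 21 mm), level within 0.01 rad, and 19 mm from the dish's centre. The drum is at 0.2°.

```bash
python3 -c "
from h import *
print(env.job_done())"
```

```text
the job is handed in; nothing more can be done
None
```

The job is done and handed in at about 16.6 s of the 72 s allowed; no verdict was reported.

**What I did:**
- I turned the drum about 78° by pushing a peg, then centred it by closing the jaws on the yellow peg.
- I gripped the cap along the leaning neck axis and twisted it anticlockwise to its stop at about 40°.
- I lifted it out, stood it upright in the dish on the side away from the wing nut and bolt, released it and withdrew.

**Last checks:**
- **Drum:** the yellow line measured 0.2° from the top. The yellow peg read 3.8°, because only its left side is visible to that camera. Both are well inside the 9° limit.
- **Cap:** its flange underside is at about 21 mm. The wrist camera shows it tilted by less than 0.01 rad and about 19 mm from the dish's centre. The scene camera gave about 0.02 rad of tilt and a centre about 5 mm away from that, which is also within limits.
- **Surroundings:** in the final pictures the cup near the robot, jar, brush, wing nut and bolt look to be where they were. I measured the wing nut and that cup only before placing the cap. The cup beside the gearbox and the screwdriver were outside the last cropped views; the arm did not work near them.
- **Robot:** it is clear of everything, with the tool 200 mm above its release position.

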